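# Weigh the vial from behind the reagent bottles

## Robot

A 6-joint arm with a two-finger parallel gripper is mounted at the origin on the work surface. World frame = base frame: x ahead of the robot, y to its left, z up, the work surface at z = 0. Lengths are in m, angles in rad, forces in N, time in s.
With the tool pointing down it reaches from about 0.3 to 0.875 m from the base axis. Payload 6.4 kg.
Tool frame: the origin (TCP) lies between the finger pads; the fingertips stand 25 mm ahead of it and the grasp point (between the pads) lies 6 mm ahead of it; z points along the fingers, y is the line along which they close (so a half turn about z gives the same grasp; the last joint's range is limited). The gripper opens to 85 mm and grips with 20 to 120 N. Pads are 22 mm wide; open, the fingers measure 114 mm over their backs; the gripper's body (76 mm by 85 mm) begins 54 mm behind the grasp point. The pads swing forward as they close: fully open they stand 13 mm farther back than shut.
Start: joints at [1.033, 0.181, 1.607, -0, 1.354, -0.206], TCP at [0.187, 0.544, 0.216] pointing down, gripper open.
Joint ranges: [-2.99, 2.99], [-0.89, 2.07], [0.3, 2.58], [-1.14, 4.28], [0, 2.63], [-3.12, 3.12]. Speed limits (rad/s): [2.57, 2.57, 3.01, 3.14, 3.14, 3.14].

## Interface

Orientations are given as a unit quaternion [w, x, y, z].
In Python, from bench import ctrl gives the robot as it stands.
- The arm moves only by the tool servo_tool, never from a script. Its argument "series" is text: rows parted by semicolons, each of 7 numbers parted by spaces: the gripper command: -1 is fully open, 1 is shut, values between are in proportion, then the shift along the tool's x, y, z in m, then the turn, a rotation vector about the tool's x, y, z in degrees. A call has 1 to 12 rows; each row is the pose to reach, as a shift and turn from the pose commanded when the call began, along the tool's axes at that moment; what a row does not reach only later rows make up. A row lasts 1/12 s, in which the tool goes at most 41.7 mm and 7.16 degrees, less where a joint would pass 70% of its speed; a pose out of reach is approached as far as the arm can. A call with a gripper value outside its range is refused whole. The fingers move at their own pace and stop on an object; the grip force is fixed at half the most. Time passes only in rows, so rows that repeat a pose let the fingers close. It gives the time, the measured TCP pose, the force, the opening and the grip force at its end, in the units of the state.
- ctrl.get_obs(): the state, without advancing time (a new reading comes with each control period).
- ctrl.camera(name): name is "side" or "top"; returns a dict with "img" (480x640x3 uint8, red, green, blue), "z_map" (480x640 float32, m along the optical axis (not along the pixel's ray), 0 where there is no reading), "fovy" (degrees; the focal length in pixels is half the picture's height over the tangent of half this angle, whatever the lens; pixels are square), "cx", "cy" (the principal point, pixels), "extrinsics" (4x4, takes a point from camera to world coordinates). Camera axes: x right, y down, z forward; pixel columns grow to the right and rows downward; lengths in m; the calibration is good to about 2 mm. A picture is of the moment at which its call begins.
- ctrl.hand_in(): hands the job in; it is judged then, once.
The state is a dict: "time_s": time; "q": joint angles; "dq": joint speeds; "joint_efforts": joint torques, N m; "eef_pos": TCP position; "eef_rot": TCP orientation; "wrist_force": force on the tool from outside, world axes, zero at the start; "torque": the same for the moment, N m; "opening": opening from 0.0 (shut) to 1.0 (fully open); "grasp_force": force on a finger pad.
Only numpy, scipy, OpenCV 4.12 (cv2) and the standard library are available. Lean on these libraries where they do the work, as an engineer would, in place of code of your own. Each camera call takes 0.05 s, during which the arm holds its last target. There are 200 camera calls.

## Task

The small black-capped vial at the back of the white spill tray is hemmed in by three reagent bottles: first take all three bottles out and stand them clear on the green bench mat, then fetch the vial and stand it in the middle of the balance's pan, and then put every bottle back in the tray on the spot it came from. Set each thing down gently and upright, let none of them tip or fall, and leave the tube rack, the tip box and the petri dish where they are.

Things in the scene. Friction and masses are not known exactly. Their poses are not given: they have to be found in the camera images.
- bottle_blue_mid (a point): Amber bottle with a blue cap and blue label stripe: 250 ml reagent bottle, 132 mm tall overall: round body 62 mm in diameter up to 90 mm, sloping shoulder, then a screw cap 44 mm in diameter from 107 to 132 mm above its foot (grip it by the cap from above). About 0.33 kg, z axis up. This point: on its axis, half-way up (66 mm above its foot)
- bottle_yellow_mid (a point): Amber bottle with a yellow cap and yellow label stripe: 250 ml reagent bottle, 132 mm tall overall: round body 62 mm in diameter up to 90 mm, sloping shoulder, then a screw cap 44 mm in diameter from 107 to 132 mm above its foot (grip it by the cap from above). About 0.33 kg, z axis up. This point: on its axis, half-way up (66 mm above its foot)
- bottle_red_mid (a point): White bottle with a red cap and red label stripe: 250 ml reagent bottle, 132 mm tall overall: round body 62 mm in diameter up to 90 mm, sloping shoulder, then a screw cap 44 mm in diameter from 107 to 132 mm above its foot (grip it by the cap from above). About 0.33 kg, z axis up. This point: on its axis, half-way up (66 mm above its foot)
- vial_mid (a point): Glass vial, 28 mm in diameter up to 46 mm, with a black cap 25 mm in diameter from 46 to 61 mm above its foot; 35 g, z axis up. It stands near the tray's far wall with one bottle in front of it (robot side) and one at each side, their axes about 68 mm from its own, so there is no room for a gripper around it until they are gone. This point: on its axis, half-way up (30.5 mm above its foot)
- tray: White spill tray, fixed, 200 mm (its x) by 260 mm (its y), walls 35 mm high and 4 mm thick, inner floor 4 mm above the work surface (bottles and vial stand on it). Origin: centre of its underside; its x axis points away from the robot (within about 10 degrees). The three bottle places are where the bottles stand at the start (any bottle may be at any of them)
- mat: Green bench mat, fixed, 280 mm (its x) by 240 mm (its y), 3 mm thick, empty at the start: the place to stand the bottles meanwhile. Origin: centre of its underside; its x axis points away from the robot (within about 10 degrees)
- pan (a point): Centre of the top face of the balance's round steel pan, 110 mm in diameter, 56 mm above the work surface, flat. The balance is fixed and grey, 205 by 150 mm; its housing, 40 mm high, reaches 128 mm from here towards its display (its -x) and 78 mm the other way
- tube_rack: Bystander: blue tube rack with capped tubes, loose, 75 by 150 mm, 96 mm tall. Origin: centre of its underside. Leave alone
- tip_box: Bystander: dark blue box with a yellow lid, loose, 85 by 120 mm, 71 mm tall. Origin: centre of its underside. Leave alone
- petri: Bystander: closed petri dish, loose, 95 mm in diameter, 15 mm tall. Origin: centre of its underside. Leave alone

How it is judged:
On the way, in this order (a step that is already met when the one before it is completed fails the run):
1. all three bottles stand upright and released on the mat, the vial still in its place (x of bottle_blue_mid in the frame of mat between -0.115 and 0.115 m and y of bottle_blue_mid in the frame of mat between -0.095 and 0.095 m and z of bottle_blue_mid in the frame of mat between 0.063 and 0.074 m and angle between each of bottle_blue_mid, bottle_yellow_mid, bottle_red_mid's own z axis and vertical below 0.1 rad and linear speed of each of bottle_blue, bottle_yellow, bottle_red below 0.02 m/s and contact force between the fingers and bottle_blue below 0.1 N and x of bottle_yellow_mid in the frame of mat between -0.115 and 0.115 m and y of bottle_yellow_mid in the frame of mat between -0.095 and 0.095 m and z of bottle_yellow_mid in the frame of mat between 0.063 and 0.074 m and contact force between the fingers and bottle_yellow below 0.1 N and x of bottle_red_mid in the frame of mat between -0.115 and 0.115 m and y of bottle_red_mid in the frame of mat between -0.095 and 0.095 m and z of bottle_red_mid in the frame of mat between 0.063 and 0.074 m and contact force between the fingers and bottle_red below 0.1 N and distance of vial_mid from where it was at the start of the episode below 0.03 m), for 0.2 s.
2. the vial stands upright and released in the middle of the pan, the bottles still on the mat (horizontal distance between vial_mid and pan below 0.018 m and z of vial_mid in the frame of pan between 0.025 and 0.036 m and angle between each of vial_mid, bottle_blue_mid, bottle_yellow_mid, bottle_red_mid's own z axis and vertical below 0.1 rad and linear speed of each of vial, bottle_blue, bottle_yellow, bottle_red below 0.02 m/s and contact force between the fingers and vial below 0.1 N and x of bottle_blue_mid in the frame of mat between -0.115 and 0.115 m and y of bottle_blue_mid in the frame of mat between -0.095 and 0.095 m and z of bottle_blue_mid in the frame of mat between 0.063 and 0.074 m and contact force between the fingers and bottle_blue below 0.1 N and x of bottle_yellow_mid in the frame of mat between -0.115 and 0.115 m and y of bottle_yellow_mid in the frame of mat between -0.095 and 0.095 m and z of bottle_yellow_mid in the frame of mat between 0.063 and 0.074 m and contact force between the fingers and bottle_yellow below 0.1 N and x of bottle_red_mid in the frame of mat between -0.115 and 0.115 m and y of bottle_red_mid in the frame of mat between -0.095 and 0.095 m and z of bottle_red_mid in the frame of mat between 0.063 and 0.074 m and contact force between the fingers and bottle_red below 0.1 N), for 0.2 s.
At the end, for the whole second after the job is handed in: the vial stands upright on the pan within 18 mm of its centre, each bottle stands upright within 15 mm of where it stood at the start, all released and at rest (horizontal distance between vial_mid and pan below 0.018 m and z of vial_mid in the frame of pan between 0.025 and 0.036 m and angle between each of vial_mid, bottle_blue_mid, bottle_yellow_mid, bottle_red_mid's own z axis and vertical below 0.1 rad and linear speed of each of vial, bottle_blue, bottle_yellow, bottle_red below 0.02 m/s and contact force between the fingers and vial below 0.1 N and distance of each of bottle_blue_mid, bottle_yellow_mid, bottle_red_mid from where it was at the start of the episode below 0.015 m and contact force between the fingers and bottle_blue below 0.1 N and contact force between the fingers and bottle_yellow below 0.1 N and contact force between the fingers and bottle_red below 0.1 N); the robot touches nothing.
It fails at once if a bottle or the vial is tipped by more than 40 degrees (angle between any of bottle_blue_mid, bottle_yellow_mid, bottle_red_mid, vial_mid's own z axis and vertical above 0.7 rad).
It fails at once if a bottle or the vial is dropped (falls free by more than about 12 mm) ((linear speed of bottle_blue above 0.5 m/s and contact force between the fingers and bottle_blue below 0.1 N) or (linear speed of bottle_yellow above 0.5 m/s and contact force between the fingers and bottle_yellow below 0.1 N) or (linear speed of bottle_red above 0.5 m/s and contact force between the fingers and bottle_red below 0.1 N) or (linear speed of vial above 0.5 m/s and contact force between the fingers and vial below 0.1 N)).
It fails at once if the tube rack, tip box or petri dish is moved by more than 20 mm (distance of any of tube_rack, tip_box, petri from where it was at the start of the episode above 0.02 m).
It also fails if it takes over 144 s, if anything falls off the work surface, if the arm or the gripper's body presses on something with over 40 N, if the wrist force passes 120 N, or if a joint passes its speed limit or range.

## Working session

There is one attempt and no reset: what is moved stays moved. The work goes in short steps, Python scripts to look and compute and a tool call to move; the robot and the scene stay as the last step left them, time stands still between calls to the robot, and variables do not carry over. Pictures are saved under pics/ and viewed, at most 14 in all, crops included, and the job is handed in when it is done.

Besides the shell and the picture viewer there is one more tool, called after "Call:" by a JSON object that holds its "method" and its "body", one argument or row to a line. servo_tool: Moves the arm, as the interface text tells. Its arguments: {"type":"object","properties":{"series":{"type":"string"}},"required":["series"]}

```bash
mkdir -p pics; ls
python3 - <<'E'
from bench import ctrl
import cv2, numpy as np
np.set_printoptions(precision=4,suppress=True)
o=ctrl.get_obs()
for k,v in o.items(): print(k,v)
for n in ("top","side"):
    c=ctrl.camera(n); cv2.imwrite(f"pics/{n}0.png",c["img"][...,::-1])
    np.savez(f"{n}0.npz",**c)
    print(n,c["fovy"],c["cx"],c["cy"],c["extrinsics"])
E
```

```text
pics
time_s 0.0
q [ 1.0327  0.1815  1.608  -0.      1.3538 -0.2063]
dq [-0.0006 -0.0001 -0.0017 -0.0006 -0.0001 -0.0009]
joint_efforts [ -0.0014 -44.4876 -35.1337  -0.0007   0.0091  -0.    ]
eef_pos [0.187  0.5432 0.2156]
eef_rot [-0.0003  0.1651  0.9863 -0.0008]
wrist_force [-0.2454 -0.5442  0.4189]
torque [-0.0204  0.0228  0.0235]
grasp_force 0.0
opening 0.9981402743759636
top 50.75493492748661 313.9381009526485 236.5626782227015 [[-0.0207 -0.9802  0.197   0.3556]
 [-0.9997  0.0231  0.0103 -0.0075]
 [-0.0146 -0.1967 -0.9803  1.294 ]
 [ 0.      0.      0.      1.    ]]
side 49.251051861667456 329.87748907902153 228.89903171333685 [[ 0.6791 -0.4867  0.5494 -0.0247]
 [-0.734  -0.4557  0.5035 -0.6059]
 [ 0.0053 -0.7453 -0.6668  0.8652]
 [ 0.      0.      0.      1.    ]]
```

View pics/top0.png

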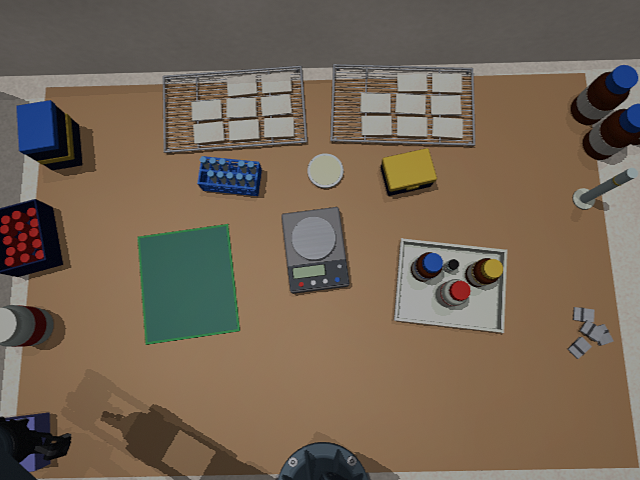

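View pics/side0.png

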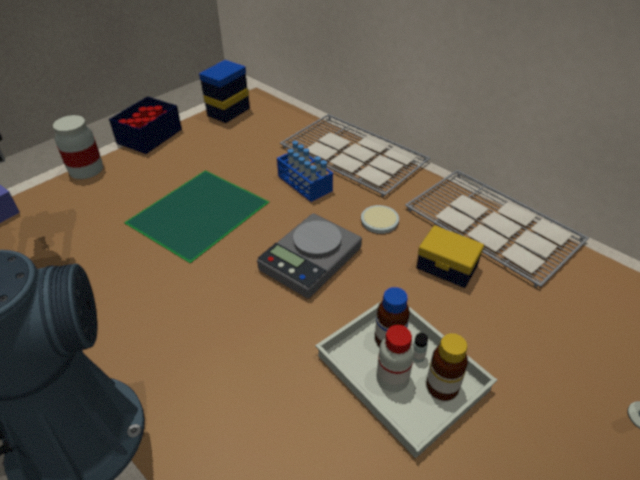

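The top view shows the caps at about blue (430,262), yellow (490,269), red (459,291) and the vial (453,265). The pan is at (315,239) and the mat at (190,284). The side view agrees. Next I measure them.

```bash
cat > h.py <<'E'
import cv2, numpy as np
np.set_printoptions(precision=4,suppress=True)
def K(c): return 240/np.tan(np.radians(float(c["fovy"]))/2)
def ray(c,uv):
    f=K(c); uv=np.atleast_2d(uv).astype(float); E=c["extrinsics"]
    d=np.c_[(uv[:,0]-c["cx"])/f,(uv[:,1]-c["cy"])/f,np.ones(len(uv))]
    return E[:3,3],d@E[:3,:3].T
def plane(c,uv,z):
    o,d=ray(c,uv); return o+d*((z-o[2])/d[:,2])[:,None]
def cloud(c):
    v,u=np.mgrid[:480,:640]; o,d=ray(c,np.c_[u.ravel(),v.ravel()])
    return (o+d*c["z_map"].ravel()[:,None]).reshape(480,640,3)
def cols(c):
    h,s,v=[a.astype(int) for a in cv2.split(cv2.cvtColor(np.ascontiguousarray(c["img"]),cv2.COLOR_RGB2HSV))]
    return dict(blue=(abs(h-109)<12)&(s>150)&(v>60),yellow=(abs(h-24)<6)&(s>150)&(v>80),
      red=((h<6)|(h>174))&(s>150)&(v>80),black=(v<50),green=(abs(h-78)<18)&(s>100))
def circ(p):  # centre of min enclosing circle of world xy points
    (x,y),r=cv2.minEnclosingCircle((p[:,:2]*1000).astype(np.float32)); return x/1000,y/1000,r/1000
E
python3 - <<'E'
from h import *
for n in("top","side"):
    c=dict(np.load(f"{n}0.npz")); P=cloud(c); M=cols(c)
    inp=lambda a,b,z0,z1:(P[...,0]>a[0])&(P[...,0]<a[1])&(P[...,1]>b[0])&(P[...,1]<b[1])&(P[...,2]>z0)&(P[...,2]<z1)
    print(n,"table z",np.median(P[300:340,260:280,2]) if n=="top" else "")
    for k in("blue","yellow","red"):
        m=M[k]&inp((.3,.75),(-.45,-.15),.09,.16); q=P[m]; zt=np.percentile(q[:,2],95)
        t=m&(P[...,2]>.130); vu=np.argwhere(t)[:,::-1]
        print(k,m.sum(),"ztop",zt,"depth circ",circ(P[t]),"mean",P[t].mean(0),"ray",circ(plane(c,vu,.136)),plane(c,vu,.136).mean(0), t.sum())
    m=M["black"]&inp((.3,.75),(-.45,-.15),.045,.075); t=m&(P[...,2]>.06);vu=np.argwhere(t)[:,::-1]
    print("vial",m.sum(),t.sum(),circ(P[t]),P[t].mean(0),plane(c,vu,.065).mean(0), circ(plane(c,vu,.065)))
    t=inp((.35,.7),(-.12,.15),.052,.065); print("pan",t.sum(),circ(P[t]),np.median(P[t],0), P[t].mean(0))
    m=M["green"]&inp((.1,.8),(.1,.7),-.02,.02); vu=np.argwhere(m)[:,::-1]
    print("mat",cv2.minAreaRect((plane(c,vu,.003)[:,:2]*1000).astype(np.float32)))
    t=inp((.25,.75),(-.48,-.12),.031,.045)&(c["img"].min(2)>120)
    print("tray",cv2.minAreaRect((P[t][:,:2]*1000).astype(np.float32)))
E
```

```text
top table z -0.0001927850735935488
blue 289 ztop 0.13947919860898148 depth circ (0.5225120849609375, -0.26724407958984375, 0.02232166290283203) mean [ 0.5223 -0.2669  0.1358] ray (0.522104736328125, -0.26636126708984376, 0.022363985061645508) [ 0.5223 -0.2668  0.136 ] 281
yellow 282 ztop 0.13942816820897158 depth circ (0.5048348999023438, -0.40417630004882815, 0.022641912460327148) mean [ 0.5055 -0.4043  0.1356] ray (0.5043665161132812, -0.40314276123046877, 0.022625986099243163) [ 0.5055 -0.4041  0.136 ] 277
red 285 ztop 0.13926027450949258 depth circ (0.45644287109375, -0.32608761596679686, 0.021699209213256836) mean [ 0.4566 -0.3258  0.1356] ray (0.4565154724121094, -0.3257027587890625, 0.02157222557067871) [ 0.4565 -0.3257  0.136 ] 280
vial 107 86 (0.6040435180664062, -0.32207684326171876, 0.14540304565429688) [ 0.527  -0.3301  0.0651] [ 0.527  -0.3301  0.065 ] (0.6038302612304688, -0.32318603515625, 0.14537126159667968)
pan 1382 (0.6023958740234375, 0.008238297462463379, 0.055144214630126955) [0.6014 0.0083 0.0558] [0.6016 0.0084 0.0559]
mat ((502.5520324707031, 332.903198242187
[... 716 characters left out ...]
296875, -0.32442282104492187, 0.02270344924926758) mean [ 0.4554 -0.3254  0.1369] ray (0.4568392944335937, -0.324961181640625, 0.02308168411254883) [ 0.456  -0.3251  0.136 ] 440
vial 156 113 (0.5272924194335937, -0.33323068237304687, 0.013103952407836914) [ 0.5259 -0.3337  0.0655] [ 0.5263 -0.3335  0.065 ] (0.5262332153320313, -0.33418682861328125, 0.013677042007446289)
pan 1272 (0.6062642211914062, 0.009272920608520507, 0.058809581756591796) [0.6009 0.0082 0.0577] [0.6012 0.0089 0.0576]
mat ((503.9970703125, 336.3308410644531), (275.752197265625, 235.447021484375), 6.854228496551514)
tray ((481.30853271484375, -328.49310302734375), (268.3434143066406, 208.09991455078125), 82.23607635498047)
```

Call:
{"method": "servo_tool", "body": {
  "series": "-0.5 0 0 -0.02 0 0 -6; -0.5 0 0 -0.05 0 0 -12; -0.5 0 0 -0.07 0 0 -19; -0.5 0 0 -0.07 0 0 -19"
}}

```text
time_s: 0.43
eef_pos: [0.1884, 0.5456, 0.2914]
eef_rot: [0.002, -0.003, 1.0, 0.003]
wrist_force: [-0.1, -0.3, 0.5]
opening: 0.752
grasp_force: 0.0
```

Call:
{"method": "servo_tool", "body": {
  "series": "-0.5 -0.263 -0.344 0 0 0 0; -0.5 -0.263 -0.344 0 0 0 0; -0.5 -0.263 -0.344 0 0 0 0; -0.5 -0.263 -0.344 0 0 0 0; -0.5 -0.263 -0.344 0 0 0 0; -0.5 -0.263 -0.344 0 0 0 0; -0.5 -0.263 -0.344 0 0 0 0; -0.5 -0.263 -0.344 0 0 0 0; -0.5 -0.263 -0.344 0 0 0 0; -0.5 -0.263 -0.344 0 0 0 0; -0.5 -0.263 -0.344 0 0 0 0; -0.5 -0.263 -0.344 0 0 0 0"
}}

```text
time_s: 1.43
eef_pos: [0.4518, 0.1963, 0.2853]
eef_rot: [-0.001, 0.003, 1.0, -0.001]
wrist_force: [-0.4, -0.0, -0.1]
opening: 0.751
grasp_force: 0.0
```

Call:
{"method": "servo_tool", "body": {
  "series": "-0.5 -0.005 -0.522 0 0 0 0; -0.5 -0.005 -0.522 0 0 0 0; -0.5 -0.005 -0.522 0 0 0 0; -0.5 -0.005 -0.522 0 0 0 0; -0.5 -0.005 -0.522 0 0 0 0; -0.5 -0.005 -0.522 0 0 0 0; -0.5 -0.005 -0.522 0 0 0 0; -0.5 -0.005 -0.522 0 0 0 0; -0.5 -0.005 -0.522 0 0 0 0; -0.5 -0.005 -0.522 0 0 0 0; -0.5 -0.005 -0.522 0 0 0 0; -0.5 -0.005 -0.522 0 0 0 0"
}}

```text
time_s: 2.43
eef_pos: [0.4547, -0.3011, 0.2857]
eef_rot: [-0.0, 0.0, 1.0, 0.001]
wrist_force: [0.7, 0.7, 0.3]
opening: 0.749
grasp_force: 0.0
```

Call:
{"method": "servo_tool", "body": {
  "series": "-0.5 0 0 0 0 0 0; -0.5 0 0 0 0 0 0; -0.5 0 0 0 0 0 0; -0.5 0 0 0 0 0 0"
}}

```text
time_s: 2.77
eef_pos: [0.4552, -0.2986, 0.2861]
eef_rot: [-0.0, -0.001, 1.0, 0.001]
wrist_force: [0.9, -0.1, -0.2]
opening: 0.755
grasp_force: 0.0
```

Run:
```python
from h import *
from bench import ctrl
for i in range(3):
    o=ctrl.get_obs(); print(o["time_s"],o["eef_pos"],o["eef_rot"],o["opening"])
    if i<2: c=ctrl.camera(("side","top")[i]); cv2.imwrite(f"pics/a{i}.png",c["img"][150:450,200:600,::-1] if i==0 else c["img"][180:380,350:550,::-1])
```

```text
2.7667 [ 0.4552 -0.2986  0.2861] [-0.0002 -0.0005  1.      0.0005] 0.7552812956745568
2.8167 [ 0.4553 -0.2986  0.2864] [-0.     -0.0007  1.      0.0003] 0.7466794656382475
2.8667 [ 0.4553 -0.2987  0.2866] [ 0.0001 -0.0008  1.      0.    ] 0.7510759584665613
```

Call:
{"method": "servo_tool", "body": {
  "series": "-0.5 -0.0012 -0.0268 0.02 0 0 0; -0.5 -0.0012 -0.0268 0.06 0 0 0; -0.5 -0.0012 -0.0268 0.1 0 0 0; -0.5 -0.0012 -0.0268 0.13 0 0 0; -0.5 -0.0012 -0.0268 0.145 0 0 0; -0.5 -0.0012 -0.0268 0.152 0 0 0; -0.5 -0.0012 -0.0268 0.152 0 0 0; -0.5 -0.0012 -0.0268 0.152 0 0 0"
}}

```text
time_s: 3.53
eef_pos: [0.4569, -0.3271, 0.1356]
eef_rot: [0.0, -0.0, 1.0, -0.001]
wrist_force: [0.1, -1.0, 0.4]
opening: 0.75
grasp_force: 0.0
```

Run:
```python
from h import *
from bench import ctrl
print(ctrl.get_obs()["eef_pos"])
c=ctrl.camera("side"); cv2.imwrite("pics/b0.png",cv2.resize(c["img"][220:460,280:540,::-1],None,fx=2.2,fy=2.2))
```

```text
[ 0.4569 -0.3271  0.1356]
```

View pics/b0.png

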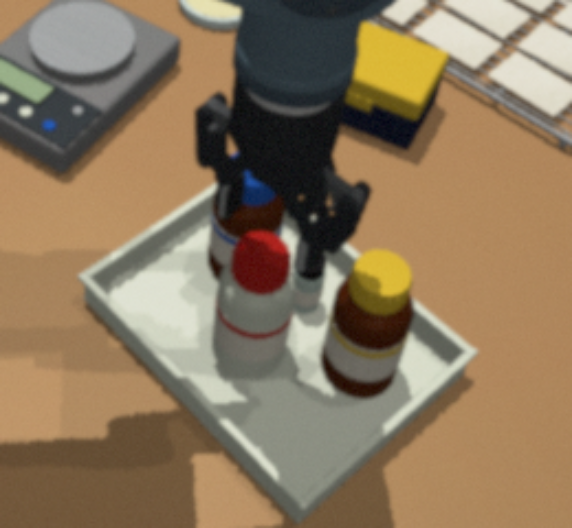

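The fingers seem to sit somewhat behind the red cap (cap near (260,260) in the crop, fingers near (230,190) and (335,220)). I check with depth before closing.

Run:
```python
from h import *
from bench import ctrl
print(ctrl.get_obs()["q"],ctrl.get_obs()["eef_pos"])
c=ctrl.camera("side"); P=cloud(c)
E=np.linalg.inv(c["extrinsics"]);
for p in ([.4569,-.3271,.1356],[.4569,-.3271+.032,.11],[.4569,-.3271-.032,.11],[.4569,-.3271,.19]):
    q=E@[*p,1]; f=K(c); print("proj",p,(q[0]/q[2]*f+c["cx"]-280)*2.2,(q[1]/q[2]*f+c["cy"]-220)*2.2)
d=c["img"].max(2)<60
for z0 in np.arange(.10,.24,.02):
    m=d&(P[...,2]>z0)&(P[...,2]<z0+.02)&(P[...,0]>.35)&(P[...,0]<.65)&(P[...,1]>-.45)&(P[...,1]<-.2)
    if m.sum()>5: q=P[m]; print(round(z0,2),m.sum(),"x",np.percentile(q[:,0],[2,50,98]),"y",np.percentile(q[:,1],[2,25,50,75,98]))
```

```text
[-0.8328  0.236   1.713  -0.      1.1897 -2.4041] [ 0.4572 -0.3277  0.1364]
proj [0.4569, -0.3271, 0.1356] 262.8495163556758 255.14573329823148
proj [0.4569, -0.29510000000000003, 0.11] 227.92530297148224 252.29239268438812
proj [0.4569, -0.3591, 0.11] 292.8268864417623 298.34194252056966
proj [0.4569, -0.3271, 0.19] 269.73262209383404 210.5298212268181
0.1 344 x [0.4782 0.4989 0.5323] y [-0.4298 -0.4123 -0.3902 -0.287  -0.2724]
0.14 6 x [0.4508 0.4602 0.4677] y [-0.2943 -0.2942 -0.2941 -0.2938 -0.2935]
0.16 107 x [0.4463 0.4526 0.468 ] y [-0.3721 -0.3672 -0.2942 -0.2937 -0.282 ]
0.18 117 x [0.4461 0.4526 0.4662] y [-0.3723 -0.3686 -0.2943 -0.2933 -0.2844]
0.2 383 x [0.4443 0.4508 0.4673] y [-0.3899 -0.3711 -0.3628 -0.2786 -0.2668]
0.22 468 x [0.4405 0.447  0.4698] y [-0.392  -0.3615 -0.3522 -0.3021 -0.2655]
```

```bash
python3 - <<'E'
from h import *
from bench import ctrl
for n in("side","top"):
    c=ctrl.camera(n); P=cloud(c); print(n,ctrl.get_obs()["eef_pos"])
    for y0,y1 in((-.305,-.275),(-.39,-.352)):
        m=(P[...,0]>.43)&(P[...,0]<.48)&(P[...,1]>y0)&(P[...,1]<y1)&(P[...,2]>.06)
        q=P[m]; print(y0,np.histogram(q[:,2],np.arange(.06,.26,.01))[0])
        k=q[q[:,2]<.17]; print(k[np.argsort(k[:,2])[:6]])
E
sed -i 's/x/x/' h.py
```

```text
side [ 0.4572 -0.328   0.1366]
-0.305 [ 1  7  0 13 22  1  1 12  0  6 36 46 50 51 42 60 25 20 25]
[[ 0.4347 -0.3022  0.0606]
 [ 0.4354 -0.3027  0.0758]
 [ 0.4336 -0.3041  0.0761]
 [ 0.4368 -0.3015  0.0762]
 [ 0.4431 -0.2964  0.0768]
 [ 0.4375 -0.3008  0.0779]]
-0.39 [ 30  34  28  36   4   0   0   0   0   1  23  50  49  21  78 152 157  56
  60]
[[ 0.4494 -0.3538  0.0602]
 [ 0.4461 -0.354   0.0609]
 [ 0.4449 -0.3527  0.061 ]
 [ 0.4629 -0.3546  0.0614]
 [ 0.4675 -0.3534  0.0614]
 [ 0.4782 -0.3889  0.0615]]
top [ 0.457  -0.3279  0.1364]
-0.305 [4 5 0 0 0 0 0 0 0 0 0 0 0 0 2 1 0 0 3]
[[ 0.4569 -0.2948  0.0603]
 [ 0.4687 -0.2975  0.0629]
 [ 0.4657 -0.2959  0.0689]
 [ 0.4609 -0.2954  0.0693]
 [ 0.4536 -0.2947  0.0702]
 [ 0.4584 -0.295   0.0703]]
-0.39 [0 0 0 0 0 0 0 0 0 0 0 0 0 0 0 0 0 0 0]
[]
```

Depth shows x and y agree with the reported pose, but the fingertips are at z≈0.158, about 37 mm higher than the reported TCP implies. I'll go down step by step and trust the cameras for height.

Call:
{"method": "servo_tool", "body": {
  "series": "-0.5 0.0005 0.001 0.01 0 0 0; -0.5 0.0005 0.001 0.02 0 0 0; -0.5 0.0005 0.001 0.03 0 0 0; -0.5 0.0005 0.001 0.03 0 0 0; -0.5 0.0005 0.001 0.03 0 0 0"
}}

```text
time_s: 4.15
eef_pos: [0.4548, -0.3254, 0.103]
eef_rot: [-0.001, 0.0, 1.0, 0.001]
wrist_force: [-0.1, -0.2, 0.3]
opening: 0.748
grasp_force: 0.0
```

```bash
cat >> h.py <<'E'
def fing(c,e,lo=.09):  # finger-tip heights and finger xy near TCP e, from the depth of dark pixels
    P=cloud(c); d=c["img"].max(2)<75
    for y0,y1 in((.022,.055),(-.06,-.022)):
        m=d&(abs(P[...,0]-e[0])<.02)&(P[...,1]-e[1]>y0)&(P[...,1]-e[1]<y1)&(P[...,2]>e[2]+lo-.13)&(P[...,2]<e[2]+.06)
        q=P[m]; print("finger n",len(q),"zmin pct",np.percentile(q[:,2],[0,2,5,10]),"xy med",np.median(q[:,:2],0))
E
python3 - <<'E'
from h import *
from bench import ctrl
o=ctrl.get_obs(); c=ctrl.camera("side"); fing(c,o["eef_pos"]); o2=ctrl.get_obs(); print(o["eef_pos"],o2["eef_pos"],o2["wrist_force"])
cv2.imwrite("pics/b1.png",cv2.resize(c["img"][220:420,320:500,::-1],None,fx=3,fy=3,interpolation=cv2.INTER_CUBIC))
E
```

```text
finger n 149 zmin pct [0.092  0.0981 0.1245 0.1282] xy med [ 0.4507 -0.2916]
finger n 114 zmin pct [0.126  0.1318 0.1328 0.1349] xy med [ 0.4487 -0.3639]
[ 0.4548 -0.3254  0.103 ] [ 0.4553 -0.3259  0.1038] [-0.5813 -0.3366  1.0977]
```

View pics/b1.png

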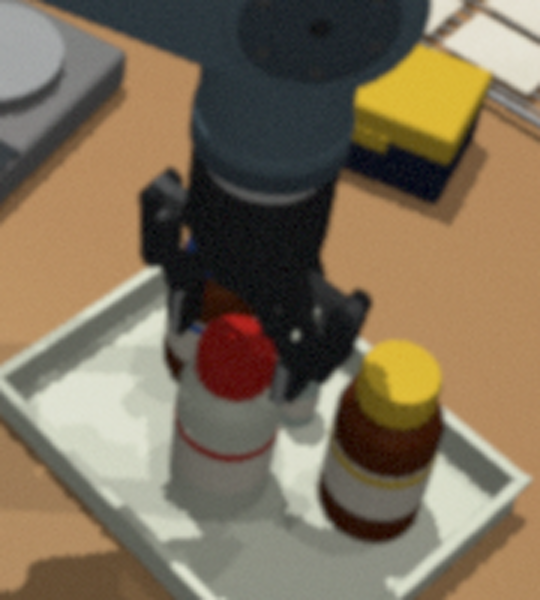

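The fingers now straddle the red cap, with tips near (183,325) and (285,395) at z≈0.126. That puts the tips about 22 mm above the reported TCP. I go 12 mm lower and close.

Call:
{"method": "servo_tool", "body": {
  "series": "-0.5 -0.001 0 0.006 0 0 0; -0.5 -0.001 0 0.012 0 0 0; -0.5 -0.001 0 0.012 0 0 0; 0.1 -0.001 0 0.012 0 0 0; 0.3 -0.001 0 0.012 0 0 0; 1 -0.001 0 0.012 0 0 0; 1 -0.001 0 0.012 0 0 0; 1 -0.001 0 0.012 0 0 0; 1 -0.001 0 0.012 0 0 0; 1 -0.001 0 0.012 0 0 0"
}}

```text
time_s: 5.03
eef_pos: [0.4568, -0.3262, 0.0927]
eef_rot: [0.0, 0.0, 1.0, -0.0]
wrist_force: [0.0, 0.5, 0.4]
opening: 0.504
grasp_force: 61.4
```

Call:
{"method": "servo_tool", "body": {
  "series": "1 0 0 -0.005 0 0 0; 1 0 0 -0.015 0 0 0; 1 0 0 -0.025 0 0 0; 1 0 0 -0.03 0 0 0; 1 0 0 -0.03 0 0 0"
}}

```text
time_s: 5.45
eef_pos: [0.4576, -0.3272, 0.1247]
eef_rot: [0.001, 0.0, 1.0, -0.001]
wrist_force: [0.4, -0.7, -3.5]
opening: 0.497
grasp_force: 61.4
```

Run:
```python
from h import *
from bench import ctrl
o=ctrl.get_obs(); c=ctrl.camera("side"); print(o["eef_pos"],o["wrist_force"],o["grasp_force"],o["opening"])
P=cloud(c); m=cols(c)["red"]&(P[...,0]>.4)&(P[...,0]<.5)&(P[...,1]<-.2)&(P[...,2]>.1); print("red z",np.percentile(P[m][:,2],[5,50,95]),P[m].mean(0))
cv2.imwrite("pics/b2.png",cv2.resize(c["img"][220:420,320:500,::-1],None,fx=3,fy=3,interpolation=cv2.INTER_CUBIC))
```

```text
[ 0.4576 -0.3272  0.1247] [ 0.4433 -0.6649 -3.5365] 61.441991329193115 0.49669547197366276
red z [0.15   0.1684 0.1709] [ 0.4496 -0.3273  0.1653]
```

Call:
{"method": "servo_tool", "body": {
  "series": "1 0 0 -0.01 0 0 0; 1 0 0 -0.03 0 0 0; 1 0 0 -0.06 0 0 0; 1 0 0 -0.09 0 0 0; 1 0 0 -0.11 0 0 0; 1 0 0 -0.12 0 0 0; 1 0 0 -0.12 0 0 0"
}}

```text
time_s: 6.08
eef_pos: [0.4576, -0.3272, 0.2455]
eef_rot: [0.002, 0.0, 1.0, -0.002]
wrist_force: [-0.6, -0.1, -4.7]
opening: 0.5
grasp_force: 61.8
```

Call:
{"method": "servo_tool", "body": {
  "series": "1 0 0.008 0 0 0 0; 1 -0.001 0.025 0 0 0 0; 1 -0.003 0.055 0 0 0 0; 1 -0.005 0.09 0 0 0 0; 1 -0.007 0.13 0 0 0 0; 1 -0.009 0.17 0 0 0 0; 1 -0.011 0.21 0 0 0 0; 1 -0.013 0.25 0 0 0 0; 1 -0.015 0.29 0 0 0 0; 1 -0.017 0.33 0 0 0 0; 1 -0.019 0.37 0 0 0 0; 1 -0.021 0.41 0 0 0 0"
}}

```text
time_s: 7.08
eef_pos: [0.4751, 0.0871, 0.2405]
eef_rot: [-0.002, -0.0, 1.0, 0.0]
wrist_force: [1.2, -0.1, -4.5]
opening: 0.493
grasp_force: 61.9
```

Call:
{"method": "servo_tool", "body": {
  "series": "1 -0.002 0.04 0 0 0 0; 1 -0.004 0.08 0 0 0 0; 1 -0.006 0.12 0 0 0 0; 1 -0.008 0.16 0 0 0 0; 1 -0.01 0.2 0 0 0 0; 1 -0.012 0.24 0 0 0 0; 1 -0.015 0.275 0 0 0 0; 1 -0.017 0.3 0 0 0 0; 1 -0.017 0.315 0 0 0 0; 1 -0.017 0.32 0 0 0 0; 1 -0.017 0.32 0 0 0 0; 1 -0.017 0.32 0 0 0 0"
}}

```text
time_s: 8.08
eef_pos: [0.4933, 0.4033, 0.2409]
eef_rot: [-0.001, -0.0, 1.0, -0.001]
wrist_force: [-0.0, -0.9, -3.5]
opening: 0.499
grasp_force: 62.2
```

Call:
{"method": "servo_tool", "body": {
  "series": "1 0 0 0.02 0 0 0; 1 0 0 0.05 0 0 0; 1 0 0 0.08 0 0 0; 1 0 0 0.11 0 0 0; 1 0 0 0.125 0 0 0; 1 0 0 0.135 0 0 0; 1 0 0 0.14 0 0 0; 1 0 0 0.14 0 0 0; 1 0 0 0.14 0 0 0; 1 0 0 0.14 0 0 0"
}}

```text
time_s: 8.92
eef_pos: [0.496, 0.4042, 0.1044]
eef_rot: [0.001, 0.0, 1.0, 0.001]
wrist_force: [-0.2, 0.4, -2.8]
opening: 0.501
grasp_force: 62.2
```

Run:
```python
from h import *
from bench import ctrl
o=ctrl.get_obs(); print(o["eef_pos"],o["wrist_force"],o["grasp_force"],o["opening"])
for n in("side","top"):
    c=ctrl.camera(n)
    P=cloud(c); m=cols(c)["red"]&(P[...,0]>.4)&(P[...,0]<.6)&(P[...,1]>.3)&(P[...,1]<.5)&(P[...,2]>.1); print("red z",np.percentile(P[m][:,2],[5,50,95]),P[m].mean(0))
    if n=="side": cv2.imwrite("pics/b3.png",cv2.resize(c["img"][80:320,60:360,::-1],None,fx=2,fy=2,interpolation=cv2.INTER_CUBIC))
```

```text
[0.496  0.4042 0.1044] [-0.2261  0.4074 -2.8272] 62.15163230895996 0.500632893245218
red z [0.2588 0.2715 0.2842] [0.4607 0.4157 0.2715]
red z [0.4606 0.4606 0.4606] [0.5042 0.4693 0.4606]
```

View pics/b3.png

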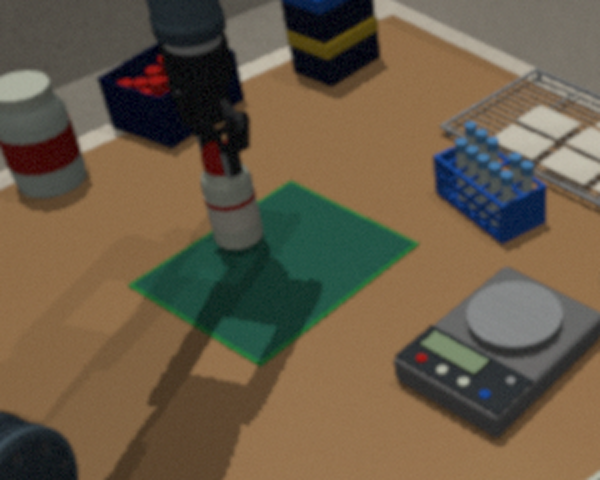

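The red bottle hangs upright just above the mat, with its foot near (237,245) in the crop. I lower it and release.

Call:
{"method": "servo_tool", "body": {
  "series": "1 0 0 0.004 0 0 0; 1 0 0 0.007 0 0 0; 1 0 0 0.009 0 0 0; 1 0 0 0.011 0 0 0; 1 0 0 0.011 0 0 0"
}}

```text
time_s: 9.43
eef_pos: [0.495, 0.404, 0.0918]
eef_rot: [0.0, 0.0, 1.0, 0.0]
wrist_force: [-0.6, -0.5, -1.2]
opening: 0.497
grasp_force: 62.3
```

Run:
```python
from bench import ctrl
import numpy as np
w=[]
for i in range(4):
    w.append(ctrl.get_obs()); ctrl.camera("side")
print(np.mean([a["wrist_force"] for a in w],0),np.mean([a["eef_pos"] for a in w],0))
```

```text
[ 0.13086368 -0.36909643 -1.14167599] [0.49499557 0.40394453 0.09175371]
```

Call:
{"method": "servo_tool", "body": {
  "series": "0 0 0 0 0 0 0; -0.2 0 0 0 0 0 0; -0.5 0 0 0 0 0 0; -0.5 0 0 0 0 0 0; -0.5 0 0 -0.01 0 0 0; -0.5 0 0 -0.03 0 0 0; -0.5 0 0 -0.06 0 0 0; -0.5 0 0 -0.07 0 0 0; -0.5 0 0 -0.07 0 0 0"
}}

```text
time_s: 10.38
eef_pos: [0.4972, 0.4052, 0.1662]
eef_rot: [0.003, 0.0, 1.0, 0.002]
wrist_force: [1.1, -0.8, -0.1]
opening: 0.752
grasp_force: 0.0
```

Call:
{"method": "servo_tool", "body": {
  "series": "-0.5 -0.02 -0.488 0 0 0 0; -0.5 -0.02 -0.488 0 0 0 0; -0.5 -0.02 -0.488 0 0 0 0; -0.5 -0.02 -0.488 0 0 0 0; -0.5 -0.02 -0.488 0 0 0 0; -0.5 -0.02 -0.488 0 0 0 0; -0.5 -0.02 -0.488 0 0 0 0; -0.5 -0.02 -0.488 0 0 0 0; -0.5 -0.02 -0.488 0 0 0 0; -0.5 -0.02 -0.488 0 0 0 0; -0.5 -0.02 -0.488 0 0 0 0; -0.5 -0.02 -0.488 0 0 0 0"
}}

```text
time_s: 11.38
eef_pos: [0.5138, -0.0873, 0.1605]
eef_rot: [-0.0, 0.001, 1.0, -0.0]
wrist_force: [0.5, -0.4, 0.2]
opening: 0.752
grasp_force: 0.0
```

Call:
{"method": "servo_tool", "body": {
  "series": "-0.5 -0.0075 -0.04 0 0 0 0; -0.5 -0.0075 -0.08 0 0 0 0; -0.5 -0.0075 -0.12 0 0 0 0; -0.5 -0.0075 -0.15 0 0 0 0; -0.5 -0.0075 -0.17 0 0 0 0; -0.5 -0.0075 -0.183 0 0 0 0; -0.5 -0.0075 -0.183 0 0 0 0; -0.5 -0.0075 -0.183 0 0 0 0"
}}

```text
time_s: 12.05
eef_pos: [0.5217, -0.2666, 0.1606]
eef_rot: [-0.001, 0.0, 1.0, 0.001]
wrist_force: [0.4, 0.0, -0.1]
opening: 0.749
grasp_force: 0.0
```

Run:
```python
from h import *
from bench import ctrl
w=[]
for n in("side","top","side","top"):
    w.append(ctrl.get_obs()); c=ctrl.camera(n)
    if len(w)>2: continue
    P=cloud(c); m=cols(c)["red"]&(P[...,0]>.4)&(P[...,0]<.6)&(P[...,1]>.3)&(P[...,1]<.5)&(P[...,2]>.1)&(P[...,2]<.16);print("red",P[m].mean(0),circ(P[m&(P[...,2]>.13)]))
    m=cols(c)["blue"]&(P[...,0]>.4)&(P[...,0]<.6)&(P[...,1]<-.2)&(P[...,2]>.1)&(P[...,2]<.16);print("blue",P[m].mean(0),m.sum())
    if n=="side":fing(c,w[-1]["eef_pos"])
print(np.mean([a["eef_pos"] for a in w],0))
```

```text
red [0.4919 0.3962 0.1311] (0.4946753540039063, 0.4033703002929688, 0.021942445755004883)
blue [ 0.5167 -0.271   0.1325] 469
finger n 141 zmin pct [0.1833 0.1853 0.187  0.1898] xy med [ 0.5187 -0.2328]
finger n 108 zmin pct [0.1873 0.1908 0.1933 0.1939] xy med [ 0.5159 -0.3073]
red [0.4949 0.4016 0.1341] (0.49482318115234375, 0.40259356689453124, 0.022429088592529296)
blue [ 0.5117 -0.2688  0.1358] 107
[ 0.5219 -0.2658  0.1609]
```

Call:
{"method": "servo_tool", "body": {
  "series": "-0.5 0 0 0.02 0 0 0; -0.5 0 0 0.045 0 0 0; -0.5 0 0 0.062 0 0 0; -0.5 0 0 0.069 0 0 0; -0.5 0 0 0.069 0 0 0; 0.1 0 0 0.069 0 0 0; 0.3 0 0 0.069 0 0 0; 1 0 0 0.069 0 0 0; 1 0 0 0.069 0 0 0; 1 0 0 0.069 0 0 0; 1 0 0 0.069 0 0 0"
}}

```text
time_s: 13.17
eef_pos: [0.5233, -0.2677, 0.0942]
eef_rot: [0.001, 0.0, 1.0, -0.001]
wrist_force: [0.9, 1.3, 6.7]
opening: 0.502
grasp_force: 61.8
```

Call:
{"method": "servo_tool", "body": {
  "series": "1 0 0 -0.01 0 0 0; 1 0 0 -0.03 0 0 0; 1 0 0 -0.06 0 0 0; 1 0 0 -0.09 0 0 0; 1 0 0 -0.12 0 0 0; 1 0 0 -0.14 0 0 0; 1 0 0 -0.15 0 0 0; 1 0 0 -0.15 0 0 0"
}}

```text
time_s: 13.83
eef_pos: [0.523, -0.268, 0.2453]
eef_rot: [0.002, 0.0, 1.0, -0.001]
wrist_force: [1.2, 0.4, -2.9]
opening: 0.497
grasp_force: 61.6
```

Call:
{"method": "servo_tool", "body": {
  "series": "1 -0.001 0.008 0 0 0 0; 1 -0.003 0.025 0 0 0 0; 1 -0.006 0.055 0 0 0 0; 1 -0.009 0.09 0 0 0 0; 1 -0.013 0.13 0 0 0 0; 1 -0.017 0.17 0 0 0 0; 1 -0.021 0.21 0 0 0 0; 1 -0.025 0.25 0 0 0 0; 1 -0.029 0.29 0 0 0 0; 1 -0.033 0.33 0 0 0 0; 1 -0.037 0.37 0 0 0 0; 1 -0.041 0.405 0 0 0 0"
}}

```text
time_s: 14.83
eef_pos: [0.561, 0.1409, 0.2396]
eef_rot: [-0.002, -0.0, 1.0, 0.0]
wrist_force: [0.8, 0.2, -4.1]
opening: 0.492
grasp_force: 61.8
```

Call:
{"method": "servo_tool", "body": {
  "series": "1 -0.004 0.035 0 0 0 0; 1 -0.007 0.07 0 0 0 0; 1 -0.01 0.1 0 0 0 0; 1 -0.013 0.128 0 0 0 0; 1 -0.015 0.147 0 0 0 0; 1 -0.0155 0.155 0 0 0 0; 1 -0.0155 0.156 0 0 0 0; 1 -0.0155 0.156 0 0 0 0; 1 -0.0155 0.156 0 0 0 0"
}}

```text
time_s: 15.58
eef_pos: [0.5782, 0.2926, 0.2413]
eef_rot: [-0.001, 0.0, 1.0, -0.001]
wrist_force: [0.3, -0.5, -3.2]
opening: 0.495
grasp_force: 61.8
```

Call:
{"method": "servo_tool", "body": {
  "series": "1 0 0 0.02 0 0 0; 1 0 0 0.05 0 0 0; 1 0 0 0.08 0 0 0; 1 0 0 0.11 0 0 0; 1 0 0 0.13 0 0 0; 1 0 0 0.14 0 0 0; 1 0 0 0.144 0 0 0; 1 0 0 0.148 0 0 0; 1 0 0 0.15 0 0 0; 1 0 0 0.15 0 0 0; 1 0 0 0.15 0 0 0"
}}

```text
time_s: 16.5
eef_pos: [0.5797, 0.294, 0.094]
eef_rot: [0.001, 0.0, 1.0, 0.0]
wrist_force: [-0.5, -0.4, -2.8]
opening: 0.493
grasp_force: 61.9
```

```bash
cat > st.py <<'E'
from h import *
from bench import ctrl
w=[]
for n in("side","top","side"):
    w.append(ctrl.get_obs()); c=ctrl.camera(n)
    if len(w)>2: continue
    P=cloud(c); M=cols(c)
    for k in("blue","yellow","red"):
        for s,(y0,y1) in dict(mat=(.2,.47),tray=(-.5,-.2)).items():
            m=M[k]&(P[...,0]>.36)&(P[...,0]<.65)&(P[...,1]>y0)&(P[...,1]<y1)&(P[...,2]>.1)&(P[...,2]<.2)
            if m.sum()>40: q=P[m]; t=P[m&(P[...,2]>np.percentile(q[:,2],90)-.008)]; print(n,k,s,m.sum(),"ztop",np.percentile(q[:,2],95),"circ",np.round(circ(t),4))
    m=M["black"]&(abs(P[...,0]-.526)<.022)&(abs(P[...,1]+.334)<.022)&(P[...,2]>.058)&(P[...,2]<.072)
    if m.sum()>10: print(n,"vial",m.sum(),np.round(circ(P[m]),4),P[m].mean(0))
print("eef",np.mean([a["eef_pos"] for a in w],0),"F",np.mean([a["wrist_force"] for a in w],0))
E
python3 st.py
```

```text
side blue mat 132 ztop 0.1399389181122867 circ [0.5734 0.2945 0.0191]
side yellow tray 575 ztop 0.1389283424427088 circ [ 0.506  -0.4031  0.0233]
side red mat 148 ztop 0.13944403855139068 circ [0.493  0.4033 0.0231]
side vial 118 [ 0.5263 -0.3324  0.0125] [ 0.5255 -0.3337  0.0656]
top yellow tray 290 ztop 0.13965216307806821 circ [ 0.5052 -0.4037  0.0224]
top vial 75 [ 0.5266 -0.3328  0.0119] [ 0.5263 -0.3328  0.0648]
eef [0.5796 0.2941 0.0939] F [-0.2645 -0.4265 -2.8379]
```

Call:
{"method": "servo_tool", "body": {
  "series": "1 0 0 0.001 0 0 0; 1 0 0 0.0022 0 0 0; 1 0 0 0.0022 0 0 0; 0 0 0 0.0022 0 0 0; -0.2 0 0 0.0022 0 0 0; -0.5 0 0 0.0022 0 0 0; -0.5 0 0 0.0022 0 0 0; -0.5 0 0 -0.01 0 0 0; -0.5 0 0 -0.03 0 0 0; -0.5 0 0 -0.06 0 0 0; -0.5 0 0 -0.068 0 0 0; -0.5 0 0 -0.068 0 0 0"
}}

```text
time_s: 17.65
eef_pos: [0.5812, 0.2946, 0.165]
eef_rot: [0.004, 0.0, 1.0, 0.001]
wrist_force: [0.2, -0.2, 0.4]
opening: 0.751
grasp_force: 0.0
```

Call:
{"method": "servo_tool", "body": {
  "series": "-0.5 0.05 -0.488 0 0 0 0; -0.5 0.05 -0.488 0 0 0 0; -0.5 0.05 -0.488 0 0 0 0; -0.5 0.05 -0.488 0 0 0 0; -0.5 0.05 -0.488 0 0 0 0; -0.5 0.05 -0.488 0 0 0 0; -0.5 0.05 -0.488 0 0 0 0; -0.5 0.05 -0.488 0 0 0 0; -0.5 0.05 -0.488 0 0 0 0; -0.5 0.05 -0.488 0 0 0 0; -0.5 0.05 -0.488 0 0 0 0; -0.5 0.05 -0.488 0 0 0 0"
}}

```text
time_s: 18.65
eef_pos: [0.5273, -0.1969, 0.1595]
eef_rot: [-0.001, 0.001, 1.0, 0.0]
wrist_force: [-0.0, -0.4, -0.6]
opening: 0.749
grasp_force: 0.0
```

Call:
{"method": "servo_tool", "body": {
  "series": "-0.5 0.006 -0.04 0 0 0 0; -0.5 0.01 -0.08 0 0 0 0; -0.5 0.016 -0.12 0 0 0 0; -0.5 0.02 -0.155 0 0 0 0; -0.5 0.0225 -0.185 0 0 0 0; -0.5 0.0233 -0.203 0 0 0 0; -0.5 0.0233 -0.2095 0 0 0 0; -0.5 0.0233 -0.2095 0 0 0 0; -0.5 0.0233 -0.2095 0 0 0 0"
}}

```text
time_s: 19.4
eef_pos: [0.505, -0.4025, 0.1594]
eef_rot: [-0.001, 0.0, 1.0, 0.001]
wrist_force: [0.2, -0.0, -1.4]
opening: 0.747
grasp_force: 0.0
```

```bash
python3 st.py
```

```text
side blue mat 237 ztop 0.13901291669147417 circ [0.5781 0.2914 0.0215]
side yellow tray 650 ztop 0.13875666964664313 circ [ 0.5056 -0.4023  0.0232]
side red mat 246 ztop 0.13912802940584076 circ [0.4957 0.4018 0.0225]
side vial 107 [ 0.5269 -0.3339  0.0118] [ 0.525  -0.3342  0.0651]
top blue mat 284 ztop 0.13804321022062607 circ [0.5794 0.2926 0.0219]
top red mat 276 ztop 0.13800895526888046 circ [0.4955 0.4012 0.0225]
top vial 79 [ 0.527  -0.3331  0.0128] [ 0.5268 -0.3329  0.0646]
eef [ 0.5053 -0.4021  0.1597] F [ 0.7302  0.1959 -0.5692]
```

Call:
{"method": "servo_tool", "body": {
  "series": "-0.5 0 0 0.02 0 0 0; -0.5 0 0 0.045 0 0 0; -0.5 0 0 0.061 0 0 0; -0.5 0 0 0.068 0 0 0; -0.5 0 0 0.068 0 0 0; 0.1 0 0 0.068 0 0 0; 0.3 0 0 0.068 0 0 0; 1 0 0 0.068 0 0 0; 1 0 0 0.068 0 0 0; 1 0 0 0.068 0 0 0; 1 0 0 0.068 0 0 0"
}}

```text
time_s: 20.47
eef_pos: [0.5063, -0.4045, 0.0943]
eef_rot: [0.001, 0.0, 1.0, -0.001]
wrist_force: [1.3, 0.6, 6.0]
opening: 0.499
grasp_force: 61.8
```

Call:
{"method": "servo_tool", "body": {
  "series": "1 0 0 -0.01 0 0 0; 1 0 0 -0.03 0 0 0; 1 0 0 -0.06 0 0 0; 1 0 0 -0.09 0 0 0; 1 0 0 -0.12 0 0 0; 1 0 0 -0.14 0 0 0; 1 0 0 -0.15 0 0 0; 1 0 0 -0.15 0 0 0"
}}

```text
time_s: 21.13
eef_pos: [0.506, -0.4047, 0.2456]
eef_rot: [0.001, 0.0, 1.0, -0.002]
wrist_force: [0.6, -1.2, -2.4]
opening: 0.495
grasp_force: 61.4
```

Call:
{"method": "servo_tool", "body": {
  "series": "1 0.001 0.008 0 0 0 0; 1 0.003 0.025 0 0 0 0; 1 0.006 0.055 0 0 0 0; 1 0.009 0.09 0 0 0 0; 1 0.013 0.13 0 0 0 0; 1 0.017 0.17 0 0 0 0; 1 0.021 0.21 0 0 0 0; 1 0.025 0.25 0 0 0 0; 1 0.029 0.29 0 0 0 0; 1 0.033 0.33 0 0 0 0; 1 0.037 0.37 0 0 0 0; 1 0.041 0.41 0 0 0 0"
}}

```text
time_s: 22.13
eef_pos: [0.4619, 0.0088, 0.2399]
eef_rot: [-0.002, 0.0, 1.0, 0.001]
wrist_force: [1.5, -0.1, -2.4]
opening: 0.493
grasp_force: 61.6
```

Call:
{"method": "servo_tool", "body": {
  "series": "1 0.004 0.04 0 0 0 0; 1 0.008 0.08 0 0 0 0; 1 0.012 0.12 0 0 0 0; 1 0.016 0.16 0 0 0 0; 1 0.019 0.195 0 0 0 0; 1 0.022 0.228 0 0 0 0; 1 0.024 0.252 0 0 0 0; 1 0.0245 0.267 0 0 0 0; 1 0.0245 0.2705 0 0 0 0; 1 0.0245 0.2705 0 0 0 0; 1 0.0245 0.2705 0 0 0 0"
}}

```text
time_s: 23.05
eef_pos: [0.4388, 0.2761, 0.2408]
eef_rot: [-0.001, -0.0, 1.0, -0.001]
wrist_force: [0.3, -0.9, -2.7]
opening: 0.497
grasp_force: 61.7
```

Call:
{"method": "servo_tool", "body": {
  "series": "1 0 0 0.02 0 0 0; 1 0 0 0.05 0 0 0; 1 0 0 0.08 0 0 0; 1 0 0 0.11 0 0 0; 1 0 0 0.13 0 0 0; 1 0 0 0.14 0 0 0; 1 0 0 0.144 0 0 0; 1 0 0 0.148 0 0 0; 1 0 0 0.15 0 0 0; 1 0 0 0.152 0 0 0; 1 0 0 0.152 0 0 0; 1 0 0 0.152 0 0 0"
}}

```text
time_s: 24.05
eef_pos: [0.4416, 0.277, 0.0934]
eef_rot: [0.002, -0.0, 1.0, 0.0]
wrist_force: [-2.7, -2.3, 7.8]
opening: 0.493
grasp_force: 63.0
```

```bash
python3 st.py
```

```text
side blue mat 230 ztop 0.13864389784408948 circ [0.5755 0.2933 0.0222]
side yellow mat 67 ztop 0.13893334341931982 circ [0.4412 0.2758 0.0223]
side vial 118 [ 0.5273 -0.3328  0.0123] [ 0.5256 -0.3336  0.0652]
top blue mat 277 ztop 0.13779907270800767 circ [0.5795 0.2926 0.0219]
top vial 78 [ 0.527  -0.3333  0.012 ] [ 0.5267 -0.333   0.0653]
eef [0.4416 0.277  0.0934] F [-3.167  -2.6362  7.5416]
```

Call:
{"method": "servo_tool", "body": {
  "series": "0 0 0 0 0 0 0; -0.2 0 0 0 0 0 0; -0.5 0 0 0 0 0 0; -0.5 0 0 0 0 0 0; -0.5 0 0 -0.01 0 0 0; -0.5 0 0 -0.03 0 0 0; -0.5 0 0 -0.06 0 0 0; -0.5 0 0 -0.07 0 0 0; -0.5 0 0 -0.07 0 0 0"
}}

```text
time_s: 24.95
eef_pos: [0.4424, 0.2778, 0.1644]
eef_rot: [0.003, 0.0, 1.0, 0.001]
wrist_force: [0.3, -0.4, -0.4]
opening: 0.751
grasp_force: 0.0
```

```bash
python3 st.py
python3 - <<'E'
from h import *
from bench import ctrl
c=ctrl.camera("side"); cv2.imwrite("pics/c0.png",c["img"][...,::-1])
E
```

```text
side blue mat 231 ztop 0.13906815766094366 circ [0.5774 0.2907 0.0214]
side yellow mat 204 ztop 0.13921870310053694 circ [0.442  0.2769 0.0229]
side vial 120 [ 0.5268 -0.3321  0.0129] [ 0.5253 -0.3339  0.0653]
top blue mat 278 ztop 0.13731683266450226 circ [0.5801 0.293  0.0219]
top yellow mat 43 ztop 0.13832514417345673 circ [0.4301 0.2702 0.0132]
top vial 81 [ 0.5273 -0.3329  0.0125] [ 0.5267 -0.3329  0.0647]
eef [0.4412 0.2773 0.1623] F [-0.0547 -0.5351  0.1198]
```

View pics/c0.png

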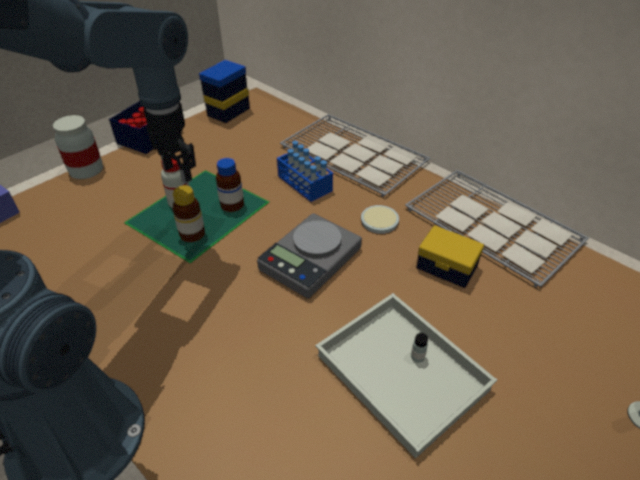

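All three bottles stand on the mat: yellow (190,218), blue (230,188), red (172,180). The vial is alone in the tray at (420,347). Now I fetch the vial.

Call:
{"method": "servo_tool", "body": {
  "series": "-0.5 -0.069 -0.48 0 0 0 0; -0.5 -0.069 -0.48 0 0 0 0; -0.5 -0.069 -0.48 0 0 0 0; -0.5 -0.069 -0.48 0 0 0 0; -0.5 -0.069 -0.48 0 0 0 0; -0.5 -0.069 -0.48 0 0 0 0; -0.5 -0.069 -0.48 0 0 0 0; -0.5 -0.069 -0.48 0 0 0 0; -0.5 -0.069 -0.48 0 0 0 0; -0.5 -0.069 -0.48 0 0 0 0; -0.5 -0.069 -0.48 0 0 0 0; -0.5 -0.069 -0.48 0 0 0 0"
}}

```text
time_s: 26.15
eef_pos: [0.5081, -0.2067, 0.1589]
eef_rot: [-0.001, 0.001, 1.0, 0.0]
wrist_force: [0.1, 0.2, 0.1]
opening: 0.755
grasp_force: 0.0
```

Call:
{"method": "servo_tool", "body": {
  "series": "-0.5 -0.006 -0.04 0.02 0 0 0; -0.5 -0.012 -0.08 0.04 0 0 0; -0.5 -0.016 -0.11 0.06 0 0 0; -0.5 -0.018 -0.13 0.08 0 0 0; -0.5 -0.018 -0.13 0.09 0 0 0; -0.5 -0.018 -0.13 0.09 0 0 0; -0.5 -0.018 -0.13 0.09 0 0 0; -0.5 -0.018 -0.13 0.09 0 0 0"
}}

```text
time_s: 26.82
eef_pos: [0.527, -0.332, 0.0707]
eef_rot: [-0.0, -0.0, 1.0, 0.0]
wrist_force: [0.3, -0.2, -0.1]
opening: 0.75
grasp_force: 0.0
```

Run:
```python
from h import *
from bench import ctrl
w=[]
for i in range(4):
    w.append(ctrl.get_obs()["eef_pos"]); c=ctrl.camera("side")
e=np.mean(w,0); print(e); fing(c,e)
cv2.imwrite("pics/d0.png",cv2.resize(c["img"][240:440,320:520,::-1],None,fx=2.5,fy=2.5,interpolation=cv2.INTER_CUBIC))
```

```text
[ 0.5274 -0.3324  0.0715]
finger n 121 zmin pct [0.0953 0.0963 0.0985 0.1017] xy med [ 0.5227 -0.2985]
finger n 94 zmin pct [0.096  0.099  0.1021 0.1049] xy med [ 0.5217 -0.372 ]
```

View pics/d0.png

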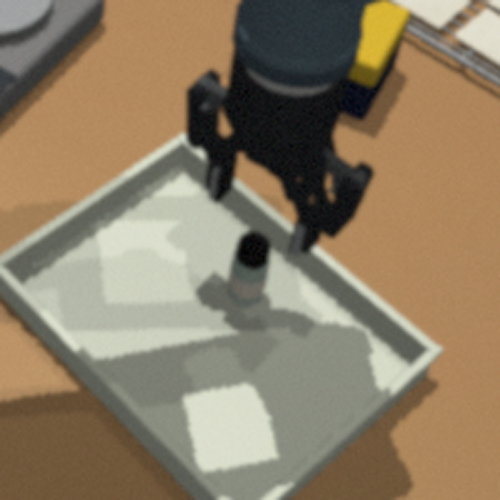

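The fingers straddle the vial, which is at (252,262) in the crop. Their tips, at (217,190) and (303,245), are at z≈0.096. I go down 56 mm and close.

Call:
{"method": "servo_tool", "body": {
  "series": "-0.5 0 0 0.015 0 0 0; -0.5 0 0 0.03 0 0 0; -0.5 0 0 0.042 0 0 0; -0.5 0 0 0.05 0 0 0; -0.5 0 0 0.056 0 0 0; -0.5 0 0 0.056 0 0 0; -0.5 0 0 0.056 0 0 0"
}}

```text
time_s: 27.6
eef_pos: [0.5269, -0.3332, 0.0145]
eef_rot: [-0.0, 0.0, 1.0, 0.0]
wrist_force: [0.7, 0.6, 0.5]
opening: 0.751
grasp_force: 0.0
```

Call:
{"method": "servo_tool", "body": {
  "series": "-0.1 0 0 0 0 0 0; 0.1 0 0 0 0 0 0; 0.2 0 0 0 0 0 0; 0.3 0 0 0 0 0 0; 0.4 0 0 0 0 0 0; 1 0 0 0 0 0 0; 1 0 0 0 0 0 0; 1 0 0 0 0 0 0; 1 0 0 0 0 0 0"
}}

```text
time_s: 28.35
eef_pos: [0.5272, -0.3334, 0.0152]
eef_rot: [0.0, 0.0, 1.0, -0.0]
wrist_force: [-0.3, 0.9, 6.0]
opening: 0.307
grasp_force: 58.7
```

Run:
```python
from h import *
from bench import ctrl
o=ctrl.get_obs(); c=ctrl.camera("side"); print(o["eef_pos"],o["wrist_force"])
cv2.imwrite("pics/d1.png",cv2.resize(c["img"][240:440,320:520,::-1],None,fx=2.5,fy=2.5,interpolation=cv2.INTER_CUBIC))
```

```text
[ 0.5272 -0.3334  0.0152] [-0.2607  0.8917  6.0163]
```

View pics/d1.png

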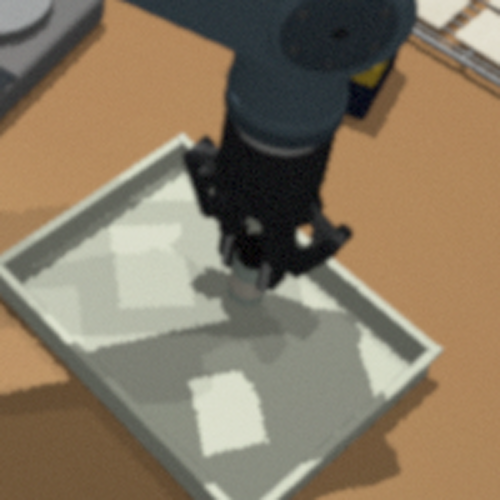

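The vial is held between the pads at about (245,270) in the crop, with the opening at 26 mm. I lift it and carry it to the pan.

Call:
{"method": "servo_tool", "body": {
  "series": "1 0 0 -0.005 0 0 0; 1 0 0 -0.02 0 0 0; 1 0 0 -0.05 0 0 0; 1 0 0 -0.08 0 0 0; 1 0 0 -0.11 0 0 0; 1 0 0 -0.125 0 0 0; 1 0 0 -0.13 0 0 0; 1 0 0 -0.13 0 0 0"
}}

```text
time_s: 29.07
eef_pos: [0.5275, -0.3338, 0.146]
eef_rot: [0.001, 0.0, 1.0, -0.001]
wrist_force: [0.9, 0.2, -0.4]
opening: 0.308
grasp_force: 59.0
```

Call:
{"method": "servo_tool", "body": {
  "series": "1 -0.002 0.01 0 0 0 0; 1 -0.006 0.03 0 0 0 0; 1 -0.013 0.06 0 0 0 0; 1 -0.022 0.1 0 0 0 0; 1 -0.031 0.14 0 0 0 0; 1 -0.04 0.18 0 0 0 0; 1 -0.049 0.22 0 0 0 0; 1 -0.057 0.26 0 0 0 0; 1 -0.065 0.295 0 0 0 0; 1 -0.071 0.32 0 0 0 0; 1 -0.074 0.335 0 0 0 0; 1 -0.0755 0.3415 0 0 0 0"
}}

```text
time_s: 30.07
eef_pos: [0.6007, 0.012, 0.1419]
eef_rot: [-0.002, -0.002, 1.0, 0.001]
wrist_force: [-0.4, -0.4, -1.4]
opening: 0.302
grasp_force: 59.0
```

Call:
{"method": "servo_tool", "body": {
  "series": "1 0 0 0 0 0 0; 1 0 0 0 0 0 0; 1 0 0 0.015 0 0 0; 1 0 0 0.035 0 0 0; 1 0 0 0.055 0 0 0; 1 0 0 0.065 0 0 0; 1 0 0 0.068 0 0 0; 1 0 0 0.068 0 0 0; 1 0 0 0.068 0 0 0"
}}

```text
time_s: 30.82
eef_pos: [0.6029, 0.0076, 0.0772]
eef_rot: [0.0, 0.001, 1.0, -0.0]
wrist_force: [0.4, 0.7, -0.1]
opening: 0.307
grasp_force: 59.0
```

Run:
```python
from h import *
from bench import ctrl
w=[]
for i in range(3):
    w.append(ctrl.get_obs()["eef_pos"]); c=ctrl.camera("side")
print(np.mean(w,0)); fing(c,np.mean(w,0))
cv2.imwrite("pics/e0.png",cv2.resize(c["img"][150:330,230:420,::-1],None,fx=3,fy=3,interpolation=cv2.INTER_CUBIC))
```

```text
[0.6032 0.0077 0.0776]
finger n 21 zmin pct [0.0544 0.0546 0.0547 0.0552] xy med [0.5934 0.0335]
finger n 227 zmin pct [0.0383 0.039  0.0395 0.0403] xy med [ 0.6002 -0.0342]
```

View pics/e0.png

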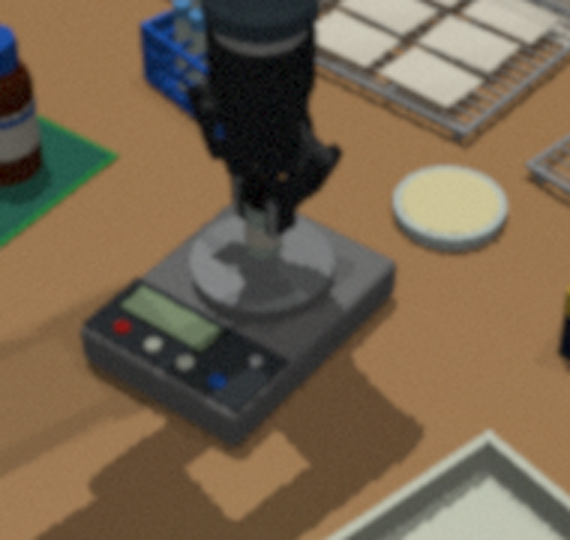

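The vial hangs just above the pan's middle at about (262,245) in the crop. I lower it the last 10 mm.

Call:
{"method": "servo_tool", "body": {
  "series": "1 0.0005 0 0.003 0 0 0; 1 0.0005 0 0.006 0 0 0; 1 0.0005 0 0.008 0 0 0; 1 0.0005 0 0.009 0 0 0; 1 0.0005 0 0.01 0 0 0; 1 0.0005 0 0.01 0 0 0; 1 0.0005 0 0.01 0 0 0"
}}

```text
time_s: 31.55
eef_pos: [0.6019, 0.0084, 0.0672]
eef_rot: [-0.0, -0.0, 1.0, -0.0]
wrist_force: [-2.9, 0.7, 6.3]
opening: 0.303
grasp_force: 59.8
```

Run:
```python
from bench import ctrl
import numpy as np
w=[]
for i in range(4):
    w.append(ctrl.get_obs()); ctrl.camera("side")
print(np.mean([a["wrist_force"] for a in w],0),np.mean([a["eef_pos"] for a in w],0))
```

```text
[-2.82838149  0.95167049  6.03090783] [0.60186471 0.00844238 0.06721019]
```

Call:
{"method": "servo_tool", "body": {
  "series": "0.3 0 0 0 0 0 0; 0.2 0 0 0 0 0 0; 0 0 0 0 0 0 0; -0.5 0 0 0 0 0 0; -0.5 0 0 0 0 0 0; -0.5 0 0 -0.01 0 0 0; -0.5 0 0 -0.03 0 0 0; -0.5 0 0 -0.06 0 0 0; -0.5 0 0 -0.09 0 0 0; -0.5 0 0 -0.1 0 0 0; -0.5 0 0 -0.1 0 0 0"
}}

```text
time_s: 32.67
eef_pos: [0.6044, 0.0079, 0.1709]
eef_rot: [0.004, 0.0, 1.0, -0.001]
wrist_force: [-0.1, 0.2, 0.7]
opening: 0.746
grasp_force: 0.0
```

```bash
python3 - <<'E'
from h import *
from bench import ctrl
c=ctrl.camera("side"); print(ctrl.get_obs()["eef_pos"]); P=cloud(c); M=cols(c)
m=M["black"]&(abs(P[...,0]-.602)<.03)&(abs(P[...,1]-.008)<.03)&(P[...,2]>.113)&(P[...,2]<.124); print(m.sum(),circ(P[m]),P[m].mean(0))
cv2.imwrite("pics/e1.png",cv2.resize(c["img"][150:330,230:420,::-1],None,fx=3,fy=3,interpolation=cv2.INTER_CUBIC))
E
python3 st.py
```

```text
[0.6029 0.0081 0.1682]
60 (0.6012498779296875, 0.007980445861816406, 0.011403359413146973) [0.5995 0.0068 0.1176]
side blue mat 233 ztop 0.13841846549833198 circ [0.5781 0.2924 0.0205]
side yellow mat 296 ztop 0.13866854354857203 circ [0.4404 0.2778 0.0235]
side red mat 157 ztop 0.13965290851107873 circ [0.4956 0.4025 0.0221]
top blue mat 282 ztop 0.1380222972958478 circ [0.5795 0.2928 0.022 ]
top yellow mat 289 ztop 0.13837663583199483 circ [0.4415 0.2753 0.022 ]
top red mat 275 ztop 0.1379413571688603 circ [0.495  0.4025 0.0223]
eef [0.6018 0.0083 0.1665] F [-0.0192 -0.3964 -1.1214]
```

View pics/e1.png

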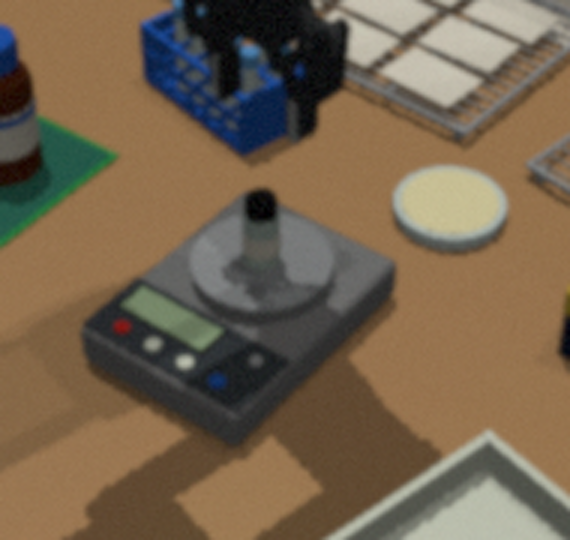

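The vial stands upright in the middle of the pan, at about (261,235) in the crop and measured at (0.601, 0.008). Now I return the bottles, blue first.

Call:
{"method": "servo_tool", "body": {
  "series": "-0.5 0.003 0.04 0 0 0 0; -0.5 0.006 0.08 0 0 0 0; -0.5 0.01 0.12 0 0 0 0; -0.5 0.013 0.16 0 0 0 0; -0.5 0.016 0.2 0 0 0 0; -0.5 0.019 0.24 0 0 0 0; -0.5 0.022 0.27 0 0 0 0; -0.5 0.0225 0.285 0 0 0 0; -0.5 0.0225 0.285 0 0 0 0; -0.5 0.0225 0.285 0 0 0 0; -0.5 0.0225 0.285 0 0 0 0"
}}

```text
time_s: 33.78
eef_pos: [0.5792, 0.292, 0.1653]
eef_rot: [-0.001, 0.0, 1.0, -0.001]
wrist_force: [-0.6, -0.1, 0.3]
opening: 0.751
grasp_force: 0.0
```

Call:
{"method": "servo_tool", "body": {
  "series": "-0.5 0 0 0.02 0 0 0; -0.5 0 0 0.045 0 0 0; -0.5 0 0 0.064 0 0 0; -0.5 0 0 0.074 0 0 0; -0.5 0 0 0.074 0 0 0; 0.1 0 0 0.074 0 0 0; 0.3 0 0 0.074 0 0 0; 1 0 0 0.074 0 0 0; 1 0 0 0.074 0 0 0; 1 0 0 0.074 0 0 0; 1 0 0 0.074 0 0 0"
}}

```text
time_s: 34.7
eef_pos: [0.5805, 0.2935, 0.094]
eef_rot: [0.001, -0.0, 1.0, 0.0]
wrist_force: [0.8, -0.4, 4.8]
opening: 0.494
grasp_force: 61.9
```

Call:
{"method": "servo_tool", "body": {
  "series": "1 0 0 -0.01 0 0 0; 1 0 0 -0.03 0 0 0; 1 0 0 -0.06 0 0 0; 1 0 0 -0.09 0 0 0; 1 0 0 -0.12 0 0 0; 1 0 0 -0.14 0 0 0; 1 0 0 -0.15 0 0 0; 1 0 0 -0.15 0 0 0"
}}

```text
time_s: 35.37
eef_pos: [0.5804, 0.2938, 0.2454]
eef_rot: [0.002, -0.0, 1.0, 0.001]
wrist_force: [1.1, -0.2, -3.2]
opening: 0.496
grasp_force: 61.8
```

Call:
{"method": "servo_tool", "body": {
  "series": "1 0.001 -0.008 0 0 0 0; 1 0.003 -0.025 0 0 0 0; 1 0.006 -0.055 0 0 0 0; 1 0.01 -0.09 0 0 0 0; 1 0.014 -0.13 0 0 0 0; 1 0.018 -0.17 0 0 0 0; 1 0.022 -0.21 0 0 0 0; 1 0.026 -0.25 0 0 0 0; 1 0.03 -0.29 0 0 0 0; 1 0.034 -0.33 0 0 0 0; 1 0.038 -0.37 0 0 0 0; 1 0.042 -0.405 0 0 0 0"
}}

```text
time_s: 36.37
eef_pos: [0.5349, -0.1139, 0.2396]
eef_rot: [-0.002, 0.001, 1.0, 0.001]
wrist_force: [1.6, -0.4, -4.2]
opening: 0.495
grasp_force: 61.9
```

Call:
{"method": "servo_tool", "body": {
  "series": "1 0.004 -0.035 0 0 0 0; 1 0.007 -0.07 0 0 0 0; 1 0.01 -0.1 0 0 0 0; 1 0.013 -0.128 0 0 0 0; 1 0.0145 -0.147 0 0 0 0; 1 0.015 -0.155 0 0 0 0; 1 0.015 -0.1555 0 0 0 0; 1 0.015 -0.1555 0 0 0 0; 1 0.015 -0.1555 0 0 0 0"
}}

```text
time_s: 37.12
eef_pos: [0.522, -0.2657, 0.2414]
eef_rot: [-0.001, -0.0, 1.0, 0.001]
wrist_force: [0.8, -0.3, -3.5]
opening: 0.494
grasp_force: 62.0
```

Call:
{"method": "servo_tool", "body": {
  "series": "1 0 0 0.02 0 0 0; 1 0 0 0.05 0 0 0; 1 0 0 0.08 0 0 0; 1 0 0 0.11 0 0 0; 1 0 0 0.13 0 0 0; 1 0 0 0.14 0 0 0; 1 0 0 0.144 0 0 0; 1 0 0 0.147 0 0 0; 1 0 0 0.149 0 0 0; 1 0 0 0.1505 0 0 0; 1 0 0 0.1505 0 0 0; 1 0 0 0.1505 0 0 0"
}}

```text
time_s: 38.12
eef_pos: [0.5239, -0.2674, 0.0951]
eef_rot: [0.002, -0.0, 1.0, -0.001]
wrist_force: [-1.3, 3.6, 4.9]
opening: 0.49
grasp_force: 62.8
```

```bash
python3 st.py
```

```text
side blue tray 408 ztop 0.13968214280248506 circ [ 0.5212 -0.2673  0.0222]
side yellow mat 329 ztop 0.13862370879555133 circ [0.4417 0.2777 0.0231]
side red mat 246 ztop 0.13882184330205624 circ [0.4958 0.4016 0.0222]
top yellow mat 291 ztop 0.1378769297132647 circ [0.4413 0.2749 0.0221]
top red mat 276 ztop 0.13797567739795447 circ [0.4946 0.4018 0.0222]
eef [ 0.5239 -0.2674  0.0951] F [-1.7361  3.6488  5.1925]
```

Call:
{"method": "servo_tool", "body": {
  "series": "0 0 0 0 0 0 0; -0.2 0 0 0 0 0 0; -0.5 0 0 0 0 0 0; -0.5 0 0 0 0 0 0; -0.5 0 0 -0.01 0 0 0; -0.5 0 0 -0.03 0 0 0; -0.5 0 0 -0.06 0 0 0; -0.5 0 0 -0.07 0 0 0; -0.5 0 0 -0.07 0 0 0"
}}

```text
time_s: 39.02
eef_pos: [0.5245, -0.269, 0.1663]
eef_rot: [0.003, 0.0, 1.0, -0.002]
wrist_force: [0.3, 0.5, -0.4]
opening: 0.752
grasp_force: 0.0
```

Call:
{"method": "servo_tool", "body": {
  "series": "-0.5 0.072 0.48 0 0 0 0; -0.5 0.072 0.48 0 0 0 0; -0.5 0.072 0.48 0 0 0 0; -0.5 0.072 0.48 0 0 0 0; -0.5 0.072 0.48 0 0 0 0; -0.5 0.072 0.48 0 0 0 0; -0.5 0.072 0.48 0 0 0 0; -0.5 0.072 0.48 0 0 0 0; -0.5 0.072 0.48 0 0 0 0; -0.5 0.072 0.48 0 0 0 0; -0.5 0.072 0.48 0 0 0 0; -0.5 0.072 0.48 0 0 0 0"
}}

```text
time_s: 40.02
eef_pos: [0.4486, 0.2159, 0.161]
eef_rot: [-0.001, -0.001, 1.0, 0.0]
wrist_force: [-0.7, -1.1, -0.4]
opening: 0.749
grasp_force: 0.0
```

Call:
{"method": "servo_tool", "body": {
  "series": "-0.5 0.006 0.035 0 0 0 0; -0.5 0.01 0.055 0 0 0 0; -0.5 0.01 0.064 0 0 0 0; -0.5 0.01 0.064 0 0 0 0; -0.5 0.01 0.064 0 0 0 0; -0.5 0.01 0.064 0 0 0 0"
}}

```text
time_s: 40.52
eef_pos: [0.4406, 0.2756, 0.1615]
eef_rot: [-0.0, 0.001, 1.0, -0.0]
wrist_force: [0.3, 0.9, 0.5]
opening: 0.749
grasp_force: 0.0
```

```bash
python3 st.py
```

```text
side blue tray 461 ztop 0.13909606848032996 circ [ 0.5217 -0.2659  0.0218]
side yellow mat 216 ztop 0.13868030418966212 circ [0.4412 0.2779 0.0241]
top blue tray 289 ztop 0.139662965779794 circ [ 0.5231 -0.2665  0.0223]
eef [0.4407 0.2755 0.1616] F [0.1479 0.1093 0.351 ]
```

Call:
{"method": "servo_tool", "body": {
  "series": "-0.5 0 0 0.02 0 0 0; -0.5 0 0 0.045 0 0 0; -0.5 0 0 0.061 0 0 0; -0.5 0 0 0.0695 0 0 0; -0.5 0 0 0.0695 0 0 0; 0.1 0 0 0.0695 0 0 0; 0.3 0 0 0.0695 0 0 0; 1 0 0 0.0695 0 0 0; 1 0 0 0.0695 0 0 0; 1 0 0 0.0695 0 0 0; 1 0 0 0.0695 0 0 0"
}}

```text
time_s: 41.58
eef_pos: [0.4417, 0.2772, 0.0939]
eef_rot: [0.001, 0.0, 1.0, 0.0]
wrist_force: [1.2, -0.4, 6.0]
opening: 0.493
grasp_force: 61.8
```

Call:
{"method": "servo_tool", "body": {
  "series": "1 0 0 -0.01 0 0 0; 1 0 0 -0.03 0 0 0; 1 0 0 -0.06 0 0 0; 1 0 0 -0.09 0 0 0; 1 0 0 -0.12 0 0 0; 1 0 0 -0.14 0 0 0; 1 0 0 -0.155 0 0 0; 1 0 0 -0.16 0 0 0; 1 0 0 -0.16 0 0 0"
}}

```text
time_s: 42.33
eef_pos: [0.4408, 0.277, 0.2538]
eef_rot: [0.001, 0.0, 1.0, 0.0]
wrist_force: [-0.3, -0.5, -2.9]
opening: 0.496
grasp_force: 61.4
```

Call:
{"method": "servo_tool", "body": {
  "series": "1 -0.001 -0.008 0 0 0 0; 1 -0.003 -0.025 0 0 0 0; 1 -0.006 -0.055 0 0 0 0; 1 -0.009 -0.09 0 0 0 0; 1 -0.013 -0.13 0 0 0 0; 1 -0.017 -0.17 0 0 0 0; 1 -0.021 -0.21 0 0 0 0; 1 -0.025 -0.25 0 0 0 0; 1 -0.029 -0.29 0 0 0 0; 1 -0.033 -0.33 0 0 0 0; 1 -0.037 -0.37 0 0 0 0; 1 -0.041 -0.41 0 0 0 0"
}}

```text
time_s: 43.33
eef_pos: [0.4797, -0.1351, 0.2505]
eef_rot: [-0.002, 0.0, 1.0, 0.001]
wrist_force: [1.4, 0.1, -1.9]
opening: 0.494
grasp_force: 61.7
```

Call:
{"method": "servo_tool", "body": {
  "series": "1 -0.004 -0.04 0 0 0 0; 1 -0.008 -0.08 0 0 0 0; 1 -0.012 -0.12 0 0 0 0; 1 -0.016 -0.16 0 0 0 0; 1 -0.019 -0.195 0 0 0 0; 1 -0.022 -0.228 0 0 0 0; 1 -0.024 -0.252 0 0 0 0; 1 -0.0245 -0.267 0 0 0 0; 1 -0.0245 -0.2705 0 0 0 0; 1 -0.0245 -0.2705 0 0 0 0; 1 -0.0245 -0.2705 0 0 0 0"
}}

```text
time_s: 44.25
eef_pos: [0.5051, -0.4026, 0.2509]
eef_rot: [-0.001, 0.0, 1.0, 0.001]
wrist_force: [0.3, 1.0, -2.5]
opening: 0.493
grasp_force: 61.7
```

```bash
python3 st.py
```

```text
side blue tray 467 ztop 0.1390723879173904 circ [ 0.5219 -0.2659  0.0216]
side red mat 245 ztop 0.13882376550787567 circ [0.494  0.4026 0.0227]
top blue tray 286 ztop 0.13931367853218957 circ [ 0.5229 -0.2662  0.0222]
top red mat 275 ztop 0.13760631315230998 circ [0.4952 0.4023 0.0218]
eef [ 0.5054 -0.4024  0.2514] F [-0.2069  0.8342 -2.5502]
```

Call:
{"method": "servo_tool", "body": {
  "series": "1 0 0 0.02 0 0 0; 1 0 0 0.05 0 0 0; 1 0 0 0.08 0 0 0; 1 0 0 0.11 0 0 0; 1 0 0 0.135 0 0 0; 1 0 0 0.148 0 0 0; 1 0 0 0.153 0 0 0; 1 0 0 0.157 0 0 0; 1 0 0 0.159 0 0 0; 1 0 0 0.1605 0 0 0; 1 0 0 0.1605 0 0 0; 1 0 0 0.1605 0 0 0"
}}

```text
time_s: 45.4
eef_pos: [0.5071, -0.4045, 0.0949]
eef_rot: [0.001, 0.0, 1.0, -0.001]
wrist_force: [-0.9, 4.0, 6.9]
opening: 0.495
grasp_force: 62.5
```

Call:
{"method": "servo_tool", "body": {
  "series": "0 0 0 0 0 0 0; -0.2 0 0 0 0 0 0; -0.5 0 0 0 0 0 0; -0.5 0 0 0 0 0 0; -0.5 0 0 -0.01 0 0 0; -0.5 0 0 -0.03 0 0 0; -0.5 0 0 -0.06 0 0 0; -0.5 0 0 -0.07 0 0 0; -0.5 0 0 -0.07 0 0 0"
}}

```text
time_s: 46.15
eef_pos: [0.5076, -0.4058, 0.1667]
eef_rot: [0.003, 0.0, 1.0, -0.003]
wrist_force: [0.5, -0.5, 0.2]
opening: 0.75
grasp_force: 0.0
```

Call:
{"method": "servo_tool", "body": {
  "series": "-0.5 0.01 0.48 0 0 0 0; -0.5 0.01 0.48 0 0 0 0; -0.5 0.01 0.48 0 0 0 0; -0.5 0.01 0.48 0 0 0 0; -0.5 0.01 0.48 0 0 0 0; -0.5 0.01 0.48 0 0 0 0; -0.5 0.01 0.48 0 0 0 0; -0.5 0.01 0.48 0 0 0 0; -0.5 0.01 0.48 0 0 0 0; -0.5 0.01 0.48 0 0 0 0; -0.5 0.01 0.48 0 0 0 0; -0.5 0.01 0.48 0 0 0 0"
}}

```text
time_s: 47.15
eef_pos: [0.4943, 0.0803, 0.1609]
eef_rot: [-0.001, -0.001, 1.0, 0.001]
wrist_force: [-0.5, -0.4, -0.6]
opening: 0.749
grasp_force: 0.0
```

Call:
{"method": "servo_tool", "body": {
  "series": "-0.5 0.001 0.04 0 0 0 0; -0.5 0.001 0.08 0 0 0 0; -0.5 0.001 0.12 0 0 0 0; -0.5 0.001 0.16 0 0 0 0; -0.5 0.001 0.2 0 0 0 0; -0.5 0.001 0.24 0 0 0 0; -0.5 0.001 0.28 0 0 0 0; -0.5 0.001 0.31 0 0 0 0; -0.5 0.001 0.327 0 0 0 0; -0.5 0.001 0.327 0 0 0 0; -0.5 0.001 0.327 0 0 0 0; -0.5 0.001 0.327 0 0 0 0"
}}

```text
time_s: 48.15
eef_pos: [0.4945, 0.4023, 0.1608]
eef_rot: [-0.001, 0.0, 1.0, -0.001]
wrist_force: [-0.1, 0.6, 0.4]
opening: 0.75
grasp_force: 0.0
```

```bash
python3 st.py
```

```text
side blue tray 459 ztop 0.13914401453929914 circ [ 0.5222 -0.2657  0.0218]
side yellow tray 567 ztop 0.13896044853713535 circ [ 0.5068 -0.4041  0.0231]
side red mat 81 ztop 0.1391811519981535 circ [0.4968 0.4019 0.021 ]
top blue tray 290 ztop 0.13938941880913575 circ [ 0.5229 -0.2662  0.0222]
top yellow tray 285 ztop 0.13985777578711991 circ [ 0.5069 -0.4053  0.0222]
eef [0.4948 0.4021 0.1612] F [0.0406 0.0742 0.1953]
```

Call:
{"method": "servo_tool", "body": {
  "series": "-0.5 0 0 0.02 0 0 0; -0.5 0 0 0.045 0 0 0; -0.5 0 0 0.061 0 0 0; -0.5 0 0 0.0695 0 0 0; -0.5 0 0 0.0695 0 0 0; 0.1 0 0 0.0695 0 0 0; 0.3 0 0 0.0695 0 0 0; 1 0 0 0.0695 0 0 0; 1 0 0 0.0695 0 0 0; 1 0 0 0.0695 0 0 0; 1 0 0 0.0695 0 0 0"
}}

```text
time_s: 49.22
eef_pos: [0.4961, 0.4039, 0.0942]
eef_rot: [0.001, 0.0, 1.0, 0.001]
wrist_force: [1.1, 0.6, 5.9]
opening: 0.495
grasp_force: 62.1
```

Call:
{"method": "servo_tool", "body": {
  "series": "1 0 0 -0.01 0 0 0; 1 0 0 -0.03 0 0 0; 1 0 0 -0.06 0 0 0; 1 0 0 -0.09 0 0 0; 1 0 0 -0.12 0 0 0; 1 0 0 -0.14 0 0 0; 1 0 0 -0.155 0 0 0; 1 0 0 -0.16 0 0 0; 1 0 0 -0.16 0 0 0"
}}

```text
time_s: 49.97
eef_pos: [0.4952, 0.4035, 0.2538]
eef_rot: [0.001, 0.0, 1.0, 0.0]
wrist_force: [-0.7, 1.2, -4.1]
opening: 0.5
grasp_force: 61.8
```

Call:
{"method": "servo_tool", "body": {
  "series": "1 0 -0.008 0 0 0 0; 1 0.001 -0.025 0 0 0 0; 1 0.003 -0.055 0 0 0 0; 1 0.005 -0.09 0 0 0 0; 1 0.007 -0.13 0 0 0 0; 1 0.009 -0.17 0 0 0 0; 1 0.011 -0.21 0 0 0 0; 1 0.013 -0.25 0 0 0 0; 1 0.015 -0.29 0 0 0 0; 1 0.017 -0.33 0 0 0 0; 1 0.019 -0.37 0 0 0 0; 1 0.021 -0.41 0 0 0 0"
}}

```text
time_s: 50.97
eef_pos: [0.4718, -0.0084, 0.2505]
eef_rot: [-0.002, 0.0, 1.0, 0.0]
wrist_force: [1.4, -0.5, -3.5]
opening: 0.498
grasp_force: 62.1
```

Call:
{"method": "servo_tool", "body": {
  "series": "1 0.002 -0.04 0 0 0 0; 1 0.004 -0.08 0 0 0 0; 1 0.006 -0.12 0 0 0 0; 1 0.008 -0.16 0 0 0 0; 1 0.01 -0.2 0 0 0 0; 1 0.012 -0.24 0 0 0 0; 1 0.015 -0.275 0 0 0 0; 1 0.017 -0.3 0 0 0 0; 1 0.017 -0.315 0 0 0 0; 1 0.017 -0.3193 0 0 0 0; 1 0.017 -0.3193 0 0 0 0; 1 0.017 -0.3193 0 0 0 0"
}}

```text
time_s: 51.97
eef_pos: [0.4565, -0.3246, 0.2514]
eef_rot: [-0.001, -0.0, 1.0, 0.001]
wrist_force: [-0.7, -0.4, -4.0]
opening: 0.493
grasp_force: 62.2
```

```bash
python3 st.py
```

```text
side yellow tray 643 ztop 0.13893154063644722 circ [ 0.5067 -0.4032  0.0228]
top blue tray 290 ztop 0.13957060287142936 circ [ 0.523  -0.2666  0.0224]
eef [ 0.4567 -0.3244  0.2518] F [-0.3377  0.2665 -3.5576]
```

Call:
{"method": "servo_tool", "body": {
  "series": "1 0 0 0.02 0 0 0; 1 0 0 0.05 0 0 0; 1 0 0 0.08 0 0 0; 1 0 0 0.11 0 0 0; 1 0 0 0.135 0 0 0; 1 0 0 0.148 0 0 0; 1 0 0 0.153 0 0 0; 1 0 0 0.157 0 0 0; 1 0 0 0.159 0 0 0; 1 0 0 0.1605 0 0 0; 1 0 0 0.1605 0 0 0; 1 0 0 0.1605 0 0 0"
}}

```text
time_s: 53.12
eef_pos: [0.458, -0.3252, 0.0954]
eef_rot: [0.001, -0.0, 1.0, 0.0]
wrist_force: [-4.2, 8.0, 10.9]
opening: 0.497
grasp_force: 64.0
```

Call:
{"method": "servo_tool", "body": {
  "series": "0 0 0 0 0 0 0; -0.2 0 0 0 0 0 0; -0.5 0 0 0 0 0 0; -0.5 0 0 0 0 0 0; -0.5 0 0 -0.01 0 0 0; -0.5 0 0 -0.03 0 0 0; -0.5 0 0 -0.06 0 0 0; -0.5 0 0 -0.09 0 0 0; -0.5 0 0 -0.13 0 0 0; -0.5 0 0 -0.15 0 0 0; -0.5 0 0 -0.15 0 0 0"
}}

```text
time_s: 54.03
eef_pos: [0.4593, -0.3286, 0.2496]
eef_rot: [0.004, 0.0, 1.0, -0.004]
wrist_force: [-0.2, -1.6, 0.2]
opening: 0.751
grasp_force: 0.0
```

Call:
{"method": "servo_tool", "body": {
  "series": "-0.5 0 0.04 0 0 0 0; -0.5 0 0.08 0 0 0 0; -0.5 0 0.12 0 0 0 0; -0.5 0 0.16 0 0 0 0; -0.5 0 0.2 0 0 0 0; -0.5 0 0.24 0 0 0 0; -0.5 0 0.28 0 0 0 0; -0.5 0 0.32 0 0 0 0; -0.5 0 0.36 0 0 0 0; -0.5 0 0.4 0 0 0 0; -0.5 0 0.4 0 0 0 0; -0.5 0 0.4 0 0 0 0"
}}

```text
time_s: 55.03
eef_pos: [0.4565, 0.076, 0.2422]
eef_rot: [0.0, -0.002, 1.0, -0.0]
wrist_force: [1.2, 0.5, 0.9]
opening: 0.747
grasp_force: 0.0
```

```bash
python3 st.py
python3 - <<'E'
from h import *
from bench import ctrl
c=ctrl.camera("side"); print(ctrl.get_obs()["eef_pos"]); P=cloud(c); M=cols(c)
m=M["black"]&(abs(P[...,0]-.602)<.03)&(abs(P[...,1]-.008)<.03)&(P[...,2]>.113)&(P[...,2]<.124); print(m.sum(),circ(P[m]) if m.sum() else 0)
cv2.imwrite("pics/f0.png",c["img"][...,::-1])
E
```

```text
side blue tray 463 ztop 0.13922920641906425 circ [ 0.523  -0.2667  0.0216]
side yellow tray 588 ztop 0.13880779765522203 circ [ 0.5072 -0.4027  0.0231]
side red tray 455 ztop 0.1392538155842248 circ [ 0.4577 -0.324   0.0228]
top blue tray 289 ztop 0.13950209524156806 circ [ 0.5231 -0.2659  0.0222]
top yellow tray 288 ztop 0.13930228002556305 circ [ 0.5067 -0.4048  0.0221]
top red tray 280 ztop 0.1389450312932767 circ [ 0.4567 -0.3249  0.0223]
eef [0.4567 0.0747 0.2421] F [ 0.3977 -0.0479  0.1328]
[0.4571 0.0727 0.242 ]
58 (0.5998770751953125, 0.0073731508255004885, 0.011189598083496094)
```

View pics/f0.png

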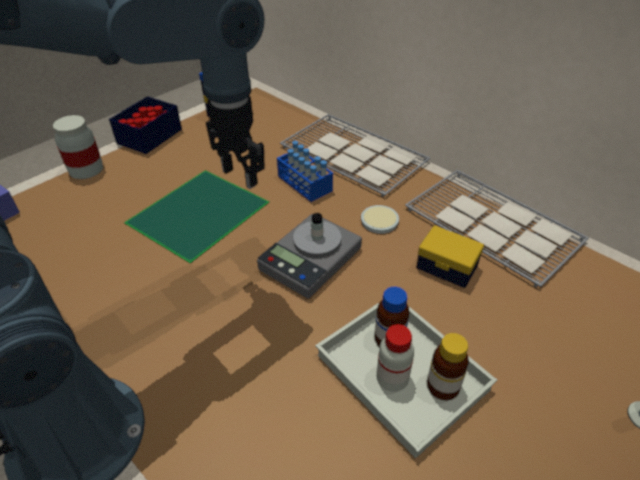

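All three bottles are upright on their original spots in the tray, at about (393,320), (397,355) and (448,367). The vial stands on the pan at (317,228), and the rack, tip box and dish look unmoved. I hand in.

```bash
python3 -c "
from bench import ctrl
print(ctrl.hand_in())"
```

```text
the job is handed in; nothing more can be done
None
```

The job is handed in after about 55 s of robot time: the vial stands upright about 2 mm from the pan's centre, all three bottles are back upright within about 3 mm of where they started, and the tube rack, tip box and petri dish look unmoved (the hand-in returned no verdict).

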